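Clear the two piles of gadgets into their desk trays

TASK

Take the two piles of desk gadgets apart and put each gadget into the low white tray made to its outline: power bank, drive, speaker, charger and card reader each lying flat, right way up, on the floor of its own tray. Set them down gently, do not drop them, and leave everything released and at rest.

Things in the scene. Friction and masses are not known exactly. Their poses are not given: they have to be found in the camera images.
- power_bank: Power bank: black flat block with half-round ends, 100 long (x) x 60 wide (y) x 22 mm high, four tiny white dots on top. Origin at the centre of its underside, z up. Lies flat at the bottom of one of the two piles at the start, on the desk.
- drive: Portable drive: bare aluminium rectangular block with square corners, 84 long (x) x 60 wide (y) x 22 mm high, four thin dark lines along its top. Origin at the centre of its underside, z up. Lies flat at the bottom of one of the two piles at the start, on the desk.
- speaker: Small round speaker: grey upright cylinder, 50 mm diameter, 26 mm high, bright metal disc on top. Origin at the centre of its underside, z up. Lies on the power bank or on the drive at the start (on which one varies).
- charger: Wall charger: white square block, 46 x 46 x 26 mm high, two thin folded metal blades flush in its top. Origin at the centre of its underside, z up. Lies on the power bank or on the drive at the start (on which one varies).
- reader: Card reader: little black oblong block, 40 long (x) x 24 wide (y) x 20 mm high, grey patch on top. Origin at the centre of its underside, z up. Lies on top of either the speaker or the charger at the start (on which one varies), so that pile is three high and the other two high.
- tray_bank: Low white tray with half-round ends, inside 114 long (x) x 74 mm wide (y), round-topped 6 mm wall: for the power bank (7 mm play all round). Rim top at z = 8 mm, inner floor at z = 4 mm; origin at the centre of its underside, which is on the desk; fixed to the desk.
- tray_drive: Low white rectangular tray, the largest square-cornered one, inside 100 long (x) x 76 mm wide (y), 3 mm walls: for the drive (8 mm play all round). Rim top at z = 8 mm, inner floor at z = 4 mm; origin at the centre of its underside, which is on the desk; fixed to the desk.
- tray_speaker: Low white round tray, inside diameter 66 mm, wall 6 mm: for the speaker (8 mm play all round). Rim top at z = 8 mm, inner floor at z = 4 mm; origin at the centre of its underside, which is on the desk; fixed to the desk.
- tray_charger: Low white square tray, inside 62 x 62 mm, 3 mm walls: for the charger (8 mm play all round; any of the four quarter turns will do). Rim top at z = 8 mm, inner floor at z = 4 mm; origin at the centre of its underside, which is on the desk; fixed to the desk.
- tray_reader: Low white oblong tray, the smallest, inside 56 long (x) x 40 mm wide (y), 3 mm walls: for the card reader (8 mm play all round). Rim top at z = 8 mm, inner floor at z = 4 mm; origin at the centre of its underside, which is on the desk; fixed to the desk.
Things that resemble listed ones, but are neither listed nor needed, are in the scene too. Leave any green look-alike of the tray_charger alone. There is more than one size of the speaker; the job needs the larger.

How it is judged:
By the outcome, as a careful person would: the job done as asked, in the order asked, and still so for the second after the job is handed in, with the robot touching nothing.
It also fails if it takes over 128 s, if anything falls off the work surface, if the arm or the gripper's body presses on something with over 40 N, if the wrist force passes 120 N, or if a joint passes its speed limit or range.

ROBOT

A 6-joint arm with a two-finger parallel gripper is mounted at the origin on the work surface. World frame = base frame: x ahead of the robot, y to its left, z up, the work surface at z = 0. Lengths are in m, angles in rad, forces in N, time in s.
With the tool pointing down it reaches from about 0.375 to 0.9 m from the base axis. Payload 3.1 kg.
Tool frame: the origin (TCP) lies on the centre line of the jaws, within the pads' length; the fingertips stand 19 mm ahead of it and the grasp point (between the pads) is the TCP; z points along the fingers, y is the line along which they close (so a half turn about z gives the same grasp; the last joint's range is limited). The gripper opens to 85 mm and grips with 20 to 120 N. Pads are 22 mm wide; open, the fingers measure 114 mm over their backs; the gripper's body (76 mm by 85 mm) begins 54 mm behind the grasp point. The pads swing forward as they close: fully open they stand 13 mm farther back than shut.
Start: joints at [0.922, 0.527, 1.433, -0, 1.181, -0.178], TCP at [0.283, 0.557, 0.25] pointing down, gripper open.
Joint ranges: [-3.08, 3.08], [-0.75, 2.2], [0.22, 2.44], [-1.43, 4.57], [0, 2.65], [-2.85, 2.85]. Speed limits (rad/s): [2.79, 2.79, 3.14, 3.14, 3.14, 3.14].

INTERFACE

Orientations are given as a unit quaternion [x, y, z, w].
In Python, from station import manip gives the robot as it stands.
- The arm moves only by the tool servo_tool, never from a script. Its argument "rows" is a list that holds one entry, the list of rows, each a list of 7 numbers: the turn, a rotation vector about the tool's x, y, z in degrees, then the shift along the tool's x, y, z in m, then the gripper command: -1 is shut, 1 is fully open, values between are in proportion. In form: [[[wx, wy, wz, tx, ty, tz, jaw], ...]]. A call has 1 to 8 rows; each row shifts and turns the commanded pose from where the row before left it, along the tool's axes as they then stand; what a row does not reach is not made up. A row lasts 1/12 s, in which the tool goes at most 41.7 mm and 7.16 degrees, less where a joint would pass 70% of its speed; a pose out of reach is approached as far as the arm can. A call is refused whole if a number of a shift passes 0.0417 or a number of a turn 7.16, either way. A call with a gripper value outside its range is refused whole. The fingers move at their own pace and stop on an object; "squeeze" is the grip in N (left out, the last holds). Time passes only in rows, so rows that do not move let the fingers close. It gives the time, the measured TCP pose, the force, the opening and the grip force at its end, in the units of the state.
- manip.sense(): the state, without advancing time (a new reading comes with each control period).
- manip.snapshot(name): name is "side" or "top"; returns the picture (400x640x3 uint8, blue, green, red); there is no depth.
- manip.camera_info(name): a dict with "K" (3x3 intrinsics, pixels), "camera_from_world" (4x4, takes a point from world to camera coordinates). Camera axes: x right, y down, z forward; pixel columns grow to the right and rows downward; lengths in m; the calibration is good to about 2 mm. A picture is of the moment at which its call begins. camera_info takes no time and is no camera call.
- manip.sign_off(): hands the job in; it is judged then, once.
The state is a dict: "t": time; "q": joint angles; "qd": joint speeds; "tau": joint torques, N m; "tcp_pos": TCP position; "tool_rot": TCP orientation; "force": force on the tool from outside, world axes, zero at the start; "ft_torque": the same for the moment, N m; "finger_gap": opening from 0.0 (shut) to 1.0 (fully open); "gripper_force": force on a finger pad.
Only numpy, scipy, OpenCV 4.12 (cv2) and the standard library are available. Lean on these libraries where they do the work, as an engineer would, in place of code of your own. Each camera call takes 0.05 s, during which the arm holds its last target. There are 200 camera calls.

## Working session

There is one attempt and no reset: what is moved stays moved. The work goes in short steps, Python scripts to look and compute and a tool call to move; the robot and the scene stay as the last step left them, time stands still between calls to the robot, and variables do not carry over. Pictures are saved under pics/ and viewed, at most 14 in all, crops included, and the job is handed in when it is done.

Besides the shell and the picture viewer there is one more tool, called after "Call:" by a JSON object that holds its "op" and its "data". servo_tool: Moves the arm, as the interface text tells. Its arguments: {"type":"object","properties":{"rows":{"type":"array","items":{"type":"array","items":{"type":"array","items":{"type":"number"}}}},"squeeze":{"type":"number"}},"required":["rows"]}

```bash
mkdir -p pics; ls
python3 - <<'E'
from station import manip
import cv2,numpy as np
for n in("top","side"):
    cv2.imwrite(f"pics/{n}0.png",manip.snapshot(n)); c=manip.camera_info(n); print(n,np.round(c["K"],1).tolist(),np.round(c["camera_from_world"],4).tolist())
s=manip.sense();print({k:np.round(v,3).tolist() for k,v in s.items()})
E
```

```text
pics
top [[519.8, 0.0, 326.9], [0.0, 519.8, 196.6], [0.0, 0.0, 1.0]] [[-0.0084, -0.9999, 0.0129, -0.0578], [-0.9944, 0.007, -0.1053, 0.4863], [0.1052, -0.0137, -0.9944, 1.7123], [0.0, 0.0, 0.0, 1.0]]
side [[362.8, 0.0, 318.0], [0.0, 362.8, 192.2], [0.0, 0.0, 1.0]] [[0.9235, -0.3836, -0.0022, -0.4671], [-0.2965, -0.7101, -0.6386, 0.1577], [0.2434, 0.5904, -0.7696, 0.9308], [0.0, 0.0, 0.0, 1.0]]
{'t': 0.1, 'q': [0.922, 0.528, 1.434, 0.0, 1.181, -0.178], 'qd': [-0.002, -0.002, -0.001, -0.001, 0.001, -0.0], 'tau': [-0.001, -44.33, -17.859, -0.0, 0.004, -0.0], 'tcp_pos': [0.283, 0.557, 0.249], 'tool_rot': [0.233, 0.973, -0.001, -0.0], 'force': [-0.621, 0.081, -0.184], 'ft_torque': [-0.013, 0.024, 0.005], 'gripper_force': 0.0, 'finger_gap': 0.999}
```

View pics/top0.png

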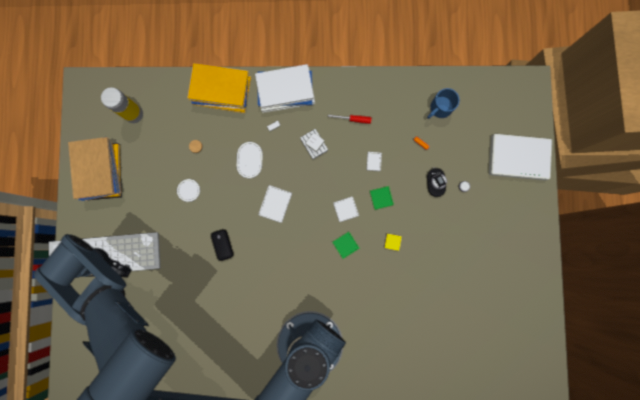

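View pics/side0.png

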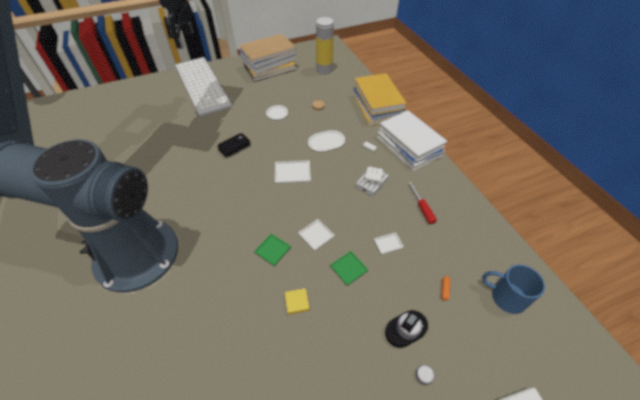

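Top view: the power bank pile (speaker, then reader) is at about (437,182), and the drive pile (charger on top) at (314,143). The trays are bank (249,160), speaker (188,190), drive (275,204), charger (346,209) and reader (374,161). The small look-alike speaker is at (464,186). The side view agrees: piles at (408,328) and (372,180).

```bash
cat > h.py <<'E'
from station import manip
import cv2,numpy as np
def cam(n):
    c=manip.camera_info(n);return np.array(c["K"]),np.array(c["camera_from_world"])
def ray(n,uv):
    K,T=cam(n);R,t=T[:3,:3],T[:3,3]
    return -R.T@t, R.T@np.linalg.solve(K,[uv[0],uv[1],1.])
def plane(n,uv,z):
    o,d=ray(n,uv);return (o+d*(z-o[2])/d[2])
def proj(n,p):
    K,T=cam(n);q=K@(T[:3,:3]@np.asarray(p)+T[:3,3]);return q[:2]/q[2]
def tri(uvt,uvs):
    o1,d1=ray("top",uvt);o2,d2=ray("side",uvs)
    a=np.linalg.lstsq(np.c_[d1,-d2],o2-o1,rcond=None)[0]
    p,q=o1+a[0]*d1,o2+a[1]*d2
    return (p+q)/2,np.linalg.norm(p-q)
def blob(im,box,f):
    """mask fn f over hsv in box (x0,y0,x1,y1) at 4x; biggest contour, full-image pixels"""
    x0,y0,x1,y1=box;c=cv2.resize(im[y0:y1,x0:x1],None,fx=4,fy=4,interpolation=cv2.INTER_CUBIC)
    h=cv2.cvtColor(c,cv2.COLOR_BGR2HSV).astype(int);m=f(h).astype(np.uint8)*255
    k=max(cv2.findContours(m,cv2.RETR_EXTERNAL,cv2.CHAIN_APPROX_NONE)[0],key=cv2.contourArea)
    return (k.reshape(-1,2)+.5)/4-.5+[x0,y0]
def rect(n,k,z):
    """contour -> world plane z, min-area rect: centre, long side, short side, long-axis yaw deg"""
    p=np.array([plane(n,u,z)[:2] for u in k],np.float32)
    b=cv2.boxPoints(cv2.minAreaRect(p*1000))/1000
    e=[b[1]-b[0],b[2]-b[1]];e.sort(key=lambda v:-np.hypot(*v))
    return np.round(b.mean(0),4),np.round([np.hypot(*v) for v in e],4),round(float(np.degrees(np.arctan2(e[0][1],e[0][0]))%180),1)
white=lambda h:(h[...,2]>165)&(h[...,1]<45)
E
python3 - <<'E'
from h import *
t=cv2.imread("pics/top0.png");s=cv2.imread("pics/side0.png")
B=dict(bank=(228,135,270,185),speaker=(170,172,206,208),drive=(255,180,297,226),charger=(328,192,362,225),reader=(362,147,388,175))
S=dict(bank=(300,125,352,155),speaker=(260,100,294,124),drive=(268,155,318,187),charger=(294,215,338,252),reader=(368,230,408,258))
for k in B:
    a=blob(t,B[k],white);b=blob(s,S[k],white)
    ca=cv2.minAreaRect(a.astype(np.float32))[0];m=lambda c:np.array([cv2.moments(c.astype(np.float32))[q] for q in("m10","m01")])/cv2.moments(c.astype(np.float32))["m00"]
    p,e=tri(m(a),m(b));print(k,np.round(p,4),round(e,4),rect("top",a,.008),rect("side",b,.008))
c=lambda im,b,f:cv2.resize(im[b[1]:b[3],b[0]:b[2]],None,fx=f,fy=f,interpolation=cv2.INTER_CUBIC)
w=np.vstack([np.hstack([c(t,(290,120,340,170),7),c(t,(420,155,480,205),7)]),np.hstack([c(s,(345,150,395,200),7),c(s,(380,300,440,350),7)])])
w=cv2.resize(w,(660,600));cv2.imwrite("pics/c1.png",w)
E
```

```text
bank [0.6177 0.202  0.0041] 0.001 (array([0.6164, 0.2013], dtype=float32), array([0.1244, 0.0863], dtype=float32), 176.5) (array([0.6172, 0.199 ], dtype=float32), array([0.1262, 0.0895], dtype=float32), 177.9)
speaker [0.515  0.4076 0.0036] 0.0011 (array([0.5142, 0.4063], dtype=float32), array([0.0765, 0.0747], dtype=float32), 1.3) (array([0.5141, 0.4032], dtype=float32), array([0.0777, 0.0771], dtype=float32), 67.3)
drive [0.4668 0.1143 0.004 ] 0.0016 (array([0.4659, 0.1142], dtype=float32), array([0.1068, 0.0834], dtype=float32), 160.6) (array([0.4673, 0.112 ], dtype=float32), array([0.108 , 0.0856], dtype=float32), 160.8)
charger [ 0.4471 -0.1253  0.0054] 0.0012 (array([ 0.4464, -0.1249], dtype=float32), array([0.0696, 0.0692], dtype=float32), 108.0) (array([ 0.4474, -0.1256], dtype=float32), array([0.0709, 0.0704], dtype=float32), 107.6)Traceback (most recent call last):
  File "<stdin>", line 8, in <module>
  File "h.py", line 25, in rect
    p=np.array([plane(n,u,z)[:2] for u in k],np.float32)
                ~~~~~^^^^^^^
  File "h.py", line 9, in plane
    o,d=ray(n,uv);return (o+d*(z-o[2])/d[2])
        ~~~^^^^^^
  File "h.py", line 6, in ray
    K,T=cam(n);R,t=T[:3,:3],T[:3,3]
        ~~~^^^
  File "h.py", line 4, in cam
    c=manip.camera_info(n);return np.array(c["K"]),np.array(c["camera_from_world"])
ValueError: time passes only in moves, steps and waits
```

The trays measure well, and their sizes match the text. Camera info needs caching.

```bash
sed -i 's/^def cam/import functools\n@functools.cache\ndef cam/' h.py
python3 - <<'E'
from h import *
t=cv2.imread("pics/top0.png");s=cv2.imread("pics/side0.png")
m=lambda c:(lambda M:np.array([M["m10"],M["m01"]])/M["m00"])(cv2.moments(c.astype(np.float32)))
a=blob(t,(362,147,388,175),white);b=blob(s,(368,230,408,258),white)
p,e=tri(m(a),m(b));print("reader tray",np.round(p,4),round(e,4),rect("top",a,.008),rect("side",b,.008))
dark=lambda h:(h[...,2]<70)
a=blob(t,(422,162,452,200),dark);print("bank",rect("top",a,.022))
b=blob(s,(380,305,436,352),dark);print("bank side",rect("side",b,.022))
c=lambda im,b,f:cv2.resize(im[b[1]:b[3],b[0]:b[2]],None,fx=f,fy=f,interpolation=cv2.INTER_CUBIC)
w=np.vstack([np.hstack([c(t,(290,120,340,170),7),c(t,(420,155,480,205),7)]),np.hstack([c(s,(345,150,395,200),7),c(s,(380,300,440,350),7)])])
cv2.imwrite("pics/c1.png",cv2.resize(w,(660,600)))
E
```

```text
reader tray [ 0.6104 -0.2229  0.0063] 0.0013 (array([ 0.6096, -0.2227], dtype=float32), array([0.0627, 0.0469], dtype=float32), 176.1) (array([ 0.6108, -0.2234], dtype=float32), array([0.0644, 0.0489], dtype=float32), 175.3)
bank (array([ 0.5327, -0.4288], dtype=float32), array([0.0979, 0.0621], dtype=float32), 2.2)
bank side (array([ 0.532 , -0.4348], dtype=float32), array([0.1019, 0.0605], dtype=float32), 3.8)
```

View pics/c1.png

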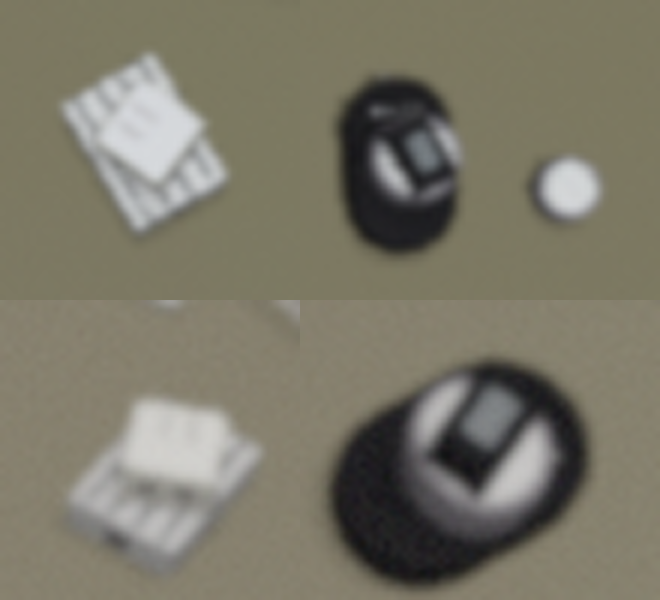

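The top-right panel shows the reader's grey patch at about (441,181) in the top image. The matching panel puts it at (412,319) in the side image, on the speaker. The charger is alone on the drive, centred at about (315,142) in the top image. I'll start moving towards the bank pile and refine from the saved pictures.

Call:
{"op": "servo_tool", "data": {"rows": [[[0, 0, 0, -0.026, -0.0295, 0, 1], [0, 0, 0, -0.026, -0.0295, 0, 1], [0, 0, 0, -0.026, -0.0295, 0, 1], [0, 0, 0, -0.026, -0.0295, 0, 1], [0, 0, 0, -0.026, -0.0295, 0, 1], [0, 0, 0, -0.026, -0.0295, 0, 1], [0, 0, 0, -0.026, -0.0295, 0, 1], [0, 0, 0, -0.026, -0.0295, 0, 1]]], "squeeze": 30}}

```text
t: 0.77
tcp_pos: [0.3613, 0.2509, 0.2501]
tool_rot: [0.232, 0.973, -0.0, -0.0]
force: [0.2, 0.4, 0.5]
finger_gap: 0.999
gripper_force: 0.0
```

Call:
{"op": "servo_tool", "data": {"rows": [[[0, 0, 0, -0.026, -0.0295, 0, 1], [0, 0, 0, -0.026, -0.0295, 0, 1], [0, 0, 0, -0.026, -0.0295, 0, 1], [0, 0, 0, -0.026, -0.0295, 0, 1], [0, 0, 0, -0.026, -0.0295, 0, 1], [0, 0, 0, -0.026, -0.0295, 0, 1], [0, 0, 0, -0.026, -0.0295, 0, 1], [0, 0, 0, -0.026, -0.0295, 0, 1]]]}}

```text
t: 1.43
tcp_pos: [0.44, -0.0538, 0.2502]
tool_rot: [0.233, 0.972, 0.0, -0.0]
force: [1.3, 1.1, 0.2]
finger_gap: 1.0
gripper_force: 0.0
```

```bash
cat >> h.py <<'E'
def go(x,y,z,yaw=None):
    """shift in tool axes (before/after turning) and turn about tool z to bring tool y to world yaw deg (mod 180)"""
    from scipy.spatial.transform import Rotation as Q
    s=manip.sense();p=np.array(s["tcp_pos"]);R=Q.from_quat(s["tool_rot"]).as_matrix()
    psi=np.degrees(np.arctan2(R[1,1],R[0,1]));w=0
    if yaw is not None: w=-((yaw-psi+90)%180-90)
    d=np.array([x,y,z])-p;R2=R@Q.from_euler("z",w,degrees=True).as_matrix()
    print("t",round(s["t"],2),"tcp",np.round(p,4),"psi",round(psi,1),"q6",round(s["q"][5],2),"tilt",np.round(R[:2,2],4),"turn",round(w,1),"shift after turn",np.round(R2.T@d,4),"|xy|",round(np.hypot(*d[:2]),3))
E
python3 - <<'E'
from h import *
t=cv2.imread("pics/top0.png");s=cv2.imread("pics/side0.png")
m=lambda c:(lambda M:np.array([M["m10"],M["m01"]])/M["m00"])(cv2.moments(c.astype(np.float32)))
for nm,im,(cx,cy) in(("top",t,(441,180.8)),("side",s,(412,318.8))):
    x,y=int(cx),int(cy);print(cv2.cvtColor(im[y-6:y+7,x-6:x+7],cv2.COLOR_BGR2GRAY))
# charger: brightest region
T=np.array([[145,80],[205,125],[160,182],[97,142]])/6+[290,120]
print("charger",rect("top",T,.048))
print("reader z check",tri((441,180.8),(412,318.8)), "charger z",tri(T.mean(0),(345+177/6,150+142/6)))
a=blob(t,(295,122,335,166),lambda h:(h[...,2]>140)&(h[...,1]<45));print("drive",rect("top",a,.022))
a=blob(t,(455,178,474,196),white);print("small spk",rect("top",a,.02))
E
```

```text
[[ 53  54  56  57  53  52  67  74  67  75 101 116 119]
 [ 47  50  48  44  42  50  79 104 105  93 104 116 119]
 [ 45  41  40  45  57  64  76 109 136 130 119 119 120]
 [ 35  36  47  72  94 100  88 111 153 161 141 124 120]
 [ 35  36  62  95 114 115  99  94 133 166 157 132 120]
 [ 55  35  58  95 115 120 111  89 105 155 163 140 122]
 [ 87  44  45  79 108 120 119  99  87 123 148 140 123]
 [124  66  37  60  98 118 120 108  80  90 130 136 124]
 [145  89  44  44  79 104 110  96  66  60  96 116 120]
 [173 135  81  44  54  75  76  63  45  41  67 100 116]
 [181 170 120  60  36  45  45  41  46  56  71  99 115]
 [164 172 140  85  41  39  52  68  80  87  84  99 114]
 [128 150 147 108  61  61  86 105 103  87  76  92 112]]
[[ 97  88  70  48  35  33  36  37  35  35  36  44  56]
 [126 112  83  55  46  48  51  45  34  33  37  32  32]
 [150 124  87  58  63  76  81  71  55  43  32  33  27]
 [154 119  77  63  86 104 109 103  85  65  44  31  28]
 [140  99  64  77 103 119 124 122 112  92  67  44  35]
 [112  75  71  95 118 124 130 126 120 109  86  54  38]
 [ 83  69  87 113 123 129 128 129 123 111  85  56  40]
 [ 68  83 105 123 128 131 133 127 116 100  71  51  60]
 [ 65  96 117 126 131 130 126 121 106  78  53  71  95]
 [ 63  94 117 126 128 130 123 113  86  59  63 100 134]
 [ 50  76  98 115 125 124 119  95  71  57  90 135 163]
 [ 37  50  73  94 104 111 100  79  61  76 118 161 180]
 [ 32  36  44  60  79  87  77  59  65 107 152 178 190]]
charger (array([ 0.6664, -0.0237], dtype=float32), array([0.0441, 0.042 ], dtype=float32), 142.3)
reader z check (array([ 0.53166652, -0.43495191,  0.07742553]), np.float64(0.004095738025565996)) charger z (array([ 0.66915365, -0.02491417,  0.04714617]), np.float64(0.003980775468952941))
drive (array([ 0.6704, -0.0202], dtype=float32), array([0.0875, 0.0672], dtype=float32), 31.0)
small spk (array([ 0.5198, -0.527 ], dtype=float32), array([0.0293, 0.0292], dtype=float32), 25.9)
```

Run:
```python
from h import *
C={}
for nm,c,th in(("top",(440,180),92),("side",(411,319),88)):
    im=cv2.imread(f"pics/{nm}0.png",0);x0,y0=c[0]-12,c[1]-12
    g=cv2.resize(im[y0:y0+25,x0:x0+25],None,fx=8,fy=8,interpolation=cv2.INTER_CUBIC)
    n,l,st,ce=cv2.connectedComponentsWithStats((g>th).astype(np.uint8),connectivity=4);i=l[100,100]
    k=max(cv2.findContours((l==i).astype(np.uint8),cv2.RETR_EXTERNAL,cv2.CHAIN_APPROX_NONE)[0],key=cv2.contourArea).reshape(-1,2)
    k=(k+.5)/8-.5+[x0,y0];C[nm]=(ce[i]+.5)/8-.5+[x0,y0];print(nm,st[i],C[nm],rect(nm,k,.068))
print(tri(C["top"],C["side"]))
go(.535,-.436,.12)
```

```text
top [  83   75   37   46 1183] [440.1808432  179.70208157] (array([ 0.5346, -0.4335], dtype=float32), array([0.0195, 0.0121], dtype=float32), 19.5)
side [  66   61   74   79 3690] [411.35657182 319.03919377] (array([ 0.5358, -0.4333], dtype=float32), array([0.0215, 0.0128], dtype=float32), 27.1)
(array([ 0.53493396, -0.43349378,  0.06913176]), np.float64(0.0007376434905497338))
t 1.43 tcp [ 0.44   -0.0538  0.2502] psi 63.1 q6 -1.48 tilt [-0.0003  0.0003] turn 0 shift after turn [-0.2579 -0.2976  0.1301] |xy| 0.394
```

Call:
{"op": "servo_tool", "data": {"rows": [[[0, 0, 0, -0.0258, -0.0295, 0, 1], [0, 0, 0, -0.0258, -0.0295, 0, 1], [0, 0, 0, -0.0258, -0.0295, 0, 1], [0, 0, 0, -0.0258, -0.0295, 0, 1], [0, 0, 0, -0.0258, -0.0295, 0, 1], [0, 0, 0, -0.0258, -0.0295, 0, 1], [0, 0, 0, -0.0258, -0.0295, 0, 1], [0, 0, 0, -0.0258, -0.0295, 0, 1]]]}}

```text
t: 2.1
tcp_pos: [0.5172, -0.3575, 0.2498]
tool_rot: [0.233, 0.972, 0.0, -0.0]
force: [0.7, -0.6, 0.5]
finger_gap: 0.999
gripper_force: 0.0
```

Call:
{"op": "servo_tool", "data": {"rows": [[[0, 0, 0, -0.0258, -0.0295, 0, 1], [0, 0, 0, -0.0258, -0.0295, 0, 1], [0, 0, -6.5, 0, 0, 0.02, 1], [0, 0, -6.5, 0, 0, 0.02, 1], [0, 0, -6.5, 0, 0, 0.02, 1], [0, 0, -6.5, 0, 0, 0.02, 1], [0, 0, -6.5, 0, 0, 0.02, 1], [0, 0, -6.5, 0, 0, 0.02, 1]]]}}

```text
t: 2.77
tcp_pos: [0.5363, -0.4315, 0.1287]
tool_rot: [-0.108, 0.994, 0.001, -0.0]
force: [0.1, -0.7, -0.4]
finger_gap: 1.002
gripper_force: 0.0
```

Call:
{"op": "servo_tool", "data": {"rows": [[[0, 0, -6.5, 0, 0, 0.01, 0.3], [0, 0, -6.5, 0, 0, 0, 0.3], [0, 0, 0, 0, 0, 0, 0.3], [0, 0, 0, 0, 0, 0, 0.3]]]}}

```text
t: 3.1
tcp_pos: [0.5365, -0.4316, 0.1198]
tool_rot: [-0.217, 0.976, 0.0, -0.0]
force: [0.8, -0.4, 0.0]
finger_gap: 0.654
gripper_force: 0.0
```

Run:
```python
from h import *
go(.535,-.4335,.072,115)
```

```text
t 3.1 tcp [ 0.5365 -0.4316  0.1198] psi 115.0 q6 -2.85 tilt [-0.0006  0.0006] turn 0.0 shift after turn [ 0.0022 -0.0011  0.0478] |xy| 0.002
```

q6 is close to its limit, so I'll back off 4° (the measured yaw spread allows that) and then go down.

Call:
{"op": "servo_tool", "data": {"rows": [[[0, 0, 4, 0, 0, 0, 0.3], [0, 0, 0, 0.0022, -0.001, 0.02, 0.3], [0, 0, 0, 0, 0, 0.02, 0.3], [0, 0, 0, 0, 0, 0.008, 0.3], [0, 0, 0, 0, 0, 0, 0.3]]]}}

```text
t: 3.52
tcp_pos: [0.5339, -0.4323, 0.0704]
tool_rot: [-0.183, 0.983, 0.002, -0.001]
force: [0.6, 0.6, -0.3]
finger_gap: 0.649
gripper_force: 0.0
```

Call:
{"op": "servo_tool", "data": {"rows": [[[0, 0, 0, 0, 0, 0, -1], [0, 0, 0, 0, 0, 0, -1], [0, 0, 0, 0, 0, 0, -1], [0, 0, 0, 0, 0, 0, -1], [0, 0, 0, 0, 0, 0, -1], [0, 0, 0, 0, 0, 0, -1]]], "squeeze": 30}}

```text
t: 4.02
tcp_pos: [0.5357, -0.4342, 0.0739]
tool_rot: [-0.183, 0.983, -0.001, 0.001]
force: [0.8, 0.7, 5.4]
finger_gap: 0.27
gripper_force: 32.3
```

Run:
```python
from h import *
s=manip.sense();print(s["q"],s["finger_gap"],s["gripper_force"],s["force"])
for n in("side","top"):cv2.imwrite(f"pics/{n}1.png",manip.snapshot(n))
a=cv2.imread("pics/side1.png")[280:370,360:480];b=cv2.imread("pics/top1.png")[140:230,380:500]
cv2.imwrite("pics/c2.png",cv2.resize(np.hstack([a,b]),None,fx=3.3,fy=3.3,interpolation=cv2.INTER_CUBIC))
```

```text
[-8.42813873e-01  8.21744633e-01  1.37930891e+00  7.33936040e-05
  9.37562041e-01 -2.78161992e+00] 0.270066873170072 32.28805661201477 [0.82273705 0.67890293 5.44852621]
```

View pics/c2.png

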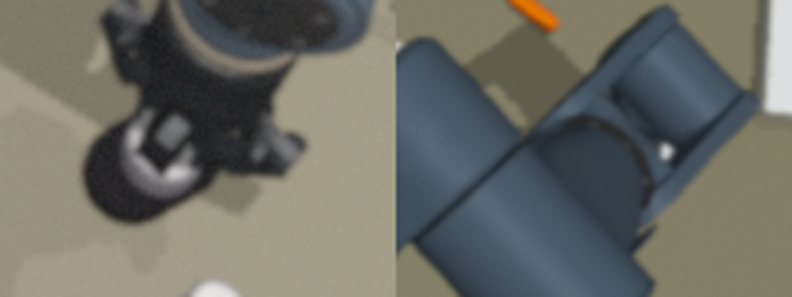

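The side view shows the jaws on the reader, and the gap of 0.27 is about 23 mm, which is the reader's width. I'll lift it.

Call:
{"op": "servo_tool", "data": {"rows": [[[0, 0, 0, 0, 0, -0.003, -1], [0, 0, 0, 0, 0, -0.01, -1], [0, 0, 0, 0, 0, -0.03, -1], [0, 0, 0, 0, 0, -0.03, -1], [0, 0, 0, 0, 0, -0.03, -1], [0, 0, 0, 0, 0, 0, -1], [0, 0, 0, 0, 0, 0, -1]]]}}

```text
t: 4.7
tcp_pos: [0.5358, -0.4344, 0.1783]
tool_rot: [-0.183, 0.983, -0.002, 0.001]
force: [0.4, -0.0, 0.3]
finger_gap: 0.275
gripper_force: 31.6
```

Run:
```python
from h import *
print(manip.sense()["force"])
cv2.imwrite("pics/side2.png",manip.snapshot("side"))
a=cv2.imread("pics/side2.png")[240:370,360:480]
cv2.imwrite("pics/c3.png",cv2.resize(a,None,fx=4.2,fy=4.2,interpolation=cv2.INTER_CUBIC))
go(.610,-.2229,.08,86)
```

```text
[ 0.42740309 -0.0166269   0.26936597]
t 4.75 tcp [ 0.5349 -0.4334  0.1762] psi 111.1 q6 -2.78 tilt [ 0.0005 -0.0006] turn 25.1 shift after turn [-0.0602  0.2152  0.0961] |xy| 0.223
```

View pics/c3.png

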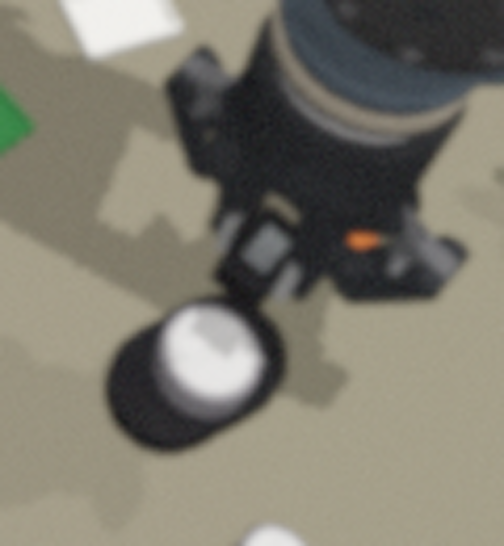

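The reader is held, with its patch centred between the jaws at about (265,245) in the crop. The speaker is now uncovered at about (410,325) in the side image. I'll carry the reader to its tray.

Call:
{"op": "servo_tool", "data": {"rows": [[[0, 0, 6.3, 0, 0, 0, -1], [0, 0, 6.3, 0, 0, 0, -1], [0, 0, 6.3, 0, 0, 0, -1], [0, 0, 6.2, 0, 0, 0, -1]]]}}

```text
t: 5.08
tcp_pos: [0.5339, -0.4323, 0.173]
tool_rot: [0.038, 0.999, 0.002, -0.002]
force: [0.2, -0.2, 0.1]
finger_gap: 0.275
gripper_force: 31.6
```

Call:
{"op": "servo_tool", "data": {"rows": [[[0, 0, 0, -0.01, 0.0359, 0, -1], [0, 0, 0, -0.01, 0.0359, 0, -1], [0, 0, 0, -0.01, 0.0359, 0, -1], [0, 0, 0, -0.01, 0.0359, 0, -1], [0, 0, 0, -0.01, 0.0359, 0, -1], [0, 0, 0, -0.01, 0.0359, 0, -1], [0, 0, 0, 0, 0, 0.04, -1], [0, 0, 0, 0, 0, 0.04, -1]]]}}

```text
t: 5.75
tcp_pos: [0.6117, -0.2203, 0.0957]
tool_rot: [0.033, 0.999, -0.001, 0.002]
force: [-0.6, -0.2, -1.7]
finger_gap: 0.271
gripper_force: 31.6
```

Call:
{"op": "servo_tool", "data": {"rows": [[[0, 0, 0, 0, 0, 0.04, -1], [0, 0, 0, 0, 0, 0.012, -1], [0, 0, 0, 0, 0, 0, -1], [0, 0, 0, 0, 0, 0, -1]]]}}

```text
t: 6.08
tcp_pos: [0.6094, -0.2227, 0.0425]
tool_rot: [0.035, 0.999, 0.001, -0.001]
force: [0.4, -0.3, 1.3]
finger_gap: 0.272
gripper_force: 31.6
```

Run:
```python
from h import *
print(np.round(manip.sense()["force"],2))
go(.610,-.2229,.03,86)
a=manip.snapshot("side");cv2.imwrite("pics/side3.png",a)
cv2.imwrite("pics/c4.png",cv2.resize(a[190:290,330:460],None,fx=5,fy=5,interpolation=cv2.INTER_CUBIC))
# speaker disc from side2 (z .048), bank from side2/top0
b=cv2.imread("pics/side2.png");k=blob(b,(385,305,430,345),lambda h:(h[...,2]>135)&(h[...,1]<45))
print("spk disc side",rect("side",k,.048),np.round(k.mean(0),1))
```

```text
[ 0.4  -0.26  1.27]
t 6.08 tcp [ 0.6094 -0.2227  0.0425] psi 86.0 q6 -2.02 tilt [-0.0021  0.0012] turn -0.0 shift after turn [-0.0007 -0.0002  0.0125] |xy| 0.001
spk disc side (array([ 0.5344, -0.4354], dtype=float32), array([0.0486, 0.0472], dtype=float32), 98.9) [409.6 324. ]
```

View pics/c4.png

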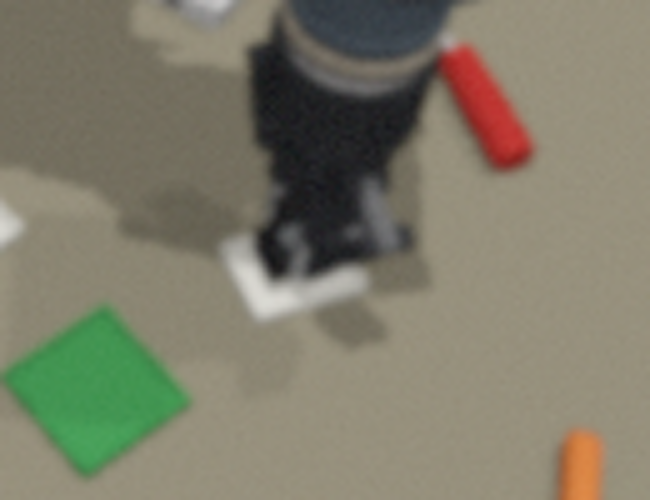

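The reader hovers over its tray (rim around (290,280) in the crop). I'll lower it in small steps.

Call:
{"op": "servo_tool", "data": {"rows": [[[0, 0, 0, 0, 0, 0.005, -1], [0, 0, 0, 0, 0, 0.003, -1], [0, 0, 0, 0, 0, 0.002, -1], [0, 0, 0, 0, 0, 0, -1], [0, 0, 0, 0, 0, 0, -1]]]}}

```text
t: 6.55
tcp_pos: [0.6101, -0.223, 0.0339]
tool_rot: [0.035, 0.999, -0.0, 0.0]
force: [-0.1, -0.1, 0.6]
finger_gap: 0.275
gripper_force: 31.6
```

Call:
{"op": "servo_tool", "data": {"rows": [[[0, 0, 0, 0, 0, 0.002, -1], [0, 0, 0, 0, 0, 0, -1], [0, 0, 0, 0, 0, 0, -1]]]}}

```text
t: 6.8
tcp_pos: [0.6098, -0.2228, 0.0313]
tool_rot: [0.035, 0.999, 0.0, -0.0]
force: [-0.0, -0.1, -1.3]
finger_gap: 0.271
gripper_force: 31.6
```

Call:
{"op": "servo_tool", "data": {"rows": [[[0, 0, 0, 0, 0, 0.001, -1], [0, 0, 0, 0, 0, 0, -1], [0, 0, 0, 0, 0, 0, -1]]]}}

```text
t: 7.05
tcp_pos: [0.6098, -0.2228, 0.0302]
tool_rot: [0.035, 0.999, 0.0, -0.0]
force: [-0.9, 0.4, -0.4]
finger_gap: 0.268
gripper_force: 31.6
```

Call:
{"op": "servo_tool", "data": {"rows": [[[0, 0, 0, 0, 0, 0.001, -1], [0, 0, 0, 0, 0, 0, -1], [0, 0, 0, 0, 0, 0.001, -1], [0, 0, 0, 0, 0, 0, -1], [0, 0, 0, 0, 0, 0, -1]]]}}

```text
t: 7.47
tcp_pos: [0.61, -0.2228, 0.0298]
tool_rot: [0.035, 0.999, -0.0, 0.0]
force: [-2.2, 1.4, 9.1]
finger_gap: 0.27
gripper_force: 32.7
```

Call:
{"op": "servo_tool", "data": {"rows": [[[0, 0, 0, 0, 0, 0.001, -1], [0, 0, 0, 0, 0, 0, -1], [0, 0, 0, 0, 0, 0, -1]]]}}

```text
t: 7.72
tcp_pos: [0.61, -0.2228, 0.0298]
tool_rot: [0.035, 0.999, -0.0, 0.0]
force: [-4.8, 1.9, 14.7]
finger_gap: 0.269
gripper_force: 33.3
```

Contact at TCP 0.030 matches the grasp offset of about 26 mm. I'll ease off, release and lift.

Call:
{"op": "servo_tool", "data": {"rows": [[[0, 0, 0, 0, 0, -0.002, -1], [0, 0, 0, 0, 0, 0, 0], [0, 0, 0, 0, 0, 0, 0], [0, 0, 0, 0, 0, 0, 0], [0, 0, 0, 0, 0, -0.01, 0], [0, 0, 0, 0, 0, -0.03, 0.5], [0, 0, 0, 0, 0, -0.04, 0.9], [0, 0, 0, 0, 0, -0.04, 0.9]]]}}

```text
t: 8.38
tcp_pos: [0.609, -0.2223, 0.1496]
tool_rot: [0.035, 0.999, 0.001, -0.001]
force: [0.6, -0.7, 0.2]
finger_gap: 0.9
gripper_force: 0.0
```

Run:
```python
from h import *
go(.534,-.435,.12,86)
a=manip.snapshot("side");cv2.imwrite("pics/side4.png",a)
w=blob(a,(366,228,410,262),white);print("tray",rect("side",w,.008))
k=blob(a,(366,228,410,262),lambda h:h[...,2]<90);print("reader",rect("side",k,.024))
```

```text
t 8.38 tcp [ 0.609  -0.2223  0.1496] psi 86.0 q6 -2.02 tilt [-0.0029  0.0017] turn -0.0 shift after turn [ 0.0599 -0.2174  0.0295] |xy| 0.225
tray (array([ 0.6084, -0.2235], dtype=float32), array([0.0618, 0.0514], dtype=float32), 175.6)
reader (array([ 0.6072, -0.2283], dtype=float32), array([0.0411, 0.0259], dtype=float32), 176.4)
```

The reader lies in its tray, aligned (yaw 176.4 against 175.6). Next is the speaker.

Call:
{"op": "servo_tool", "data": {"rows": [[[0, 0, 0, 0.01, -0.0362, 0, 0.9], [0, 0, 0, 0.01, -0.0362, 0, 0.9], [0, 0, 0, 0.01, -0.0362, 0, 0.9], [0, 0, 0, 0.01, -0.0362, 0, 0.9], [0, 0, 0, 0.01, -0.0362, 0, 0.9], [0, 0, 0, 0.01, -0.0362, 0, 0.9], [0, 0, 0, 0, 0, 0.03, 0.9], [0, 0, 0, 0, 0, 0, 0.9]]]}}

```text
t: 9.1
tcp_pos: [0.5317, -0.4363, 0.1154]
tool_rot: [0.037, 0.999, 0.002, -0.002]
force: [-1.4, 1.3, -2.3]
finger_gap: 0.95
gripper_force: 0.0
```

Call:
{"op": "servo_tool", "data": {"rows": [[[0, 0, 0, 0, 0, 0.03, 0.9], [0, 0, 0, 0, 0, 0.03, 0.9], [0, 0, 0, 0, 0, 0.013, 0.9], [0, 0, 0, 0, 0, 0, 0.9], [0, 0, 0, 0, 0, 0, 0.9]]]}}

```text
t: 9.52
tcp_pos: [0.535, -0.4343, 0.0462]
tool_rot: [0.035, 0.999, 0.001, -0.001]
force: [0.2, 0.1, 0.3]
finger_gap: 0.947
gripper_force: 0.0
```

Call:
{"op": "servo_tool", "data": {"rows": [[[0, 0, 0, 0, 0, 0, -1], [0, 0, 0, 0, 0, 0, -1], [0, 0, 0, 0, 0, 0, -1], [0, 0, 0, 0, 0, 0, -1], [0, 0, 0, 0, 0, 0, -1]]]}}

```text
t: 9.93
tcp_pos: [0.5359, -0.436, 0.0487]
tool_rot: [0.035, 0.999, -0.001, 0.001]
force: [0.3, 1.8, 6.1]
finger_gap: 0.577
gripper_force: 31.3
```

Call:
{"op": "servo_tool", "data": {"rows": [[[0, 0, 0, 0, 0, -0.005, -1], [0, 0, 0, 0, 0, -0.015, -1], [0, 0, 0, 0, 0, -0.035, -1], [0, 0, 0, 0, 0, -0.035, -1], [0, 0, 0, 0, 0, -0.035, -1], [0, 0, 0, 0, 0, 0, -1]]]}}

```text
t: 10.43
tcp_pos: [0.5382, -0.439, 0.1811]
tool_rot: [0.035, 0.999, -0.006, 0.006]
force: [1.3, -0.9, -0.3]
finger_gap: 0.569
gripper_force: 31.7
```

Run:
```python
from h import *
go(.5147,.4065,.18)
a=manip.snapshot("side");cv2.imwrite("pics/side5.png",a)
cv2.imwrite("pics/c5.png",cv2.resize(a[240:370,360:480],None,fx=4.2,fy=4.2,interpolation=cv2.INTER_CUBIC))
k=blob(a,(380,300,440,355),lambda h:h[...,2]<70);print(rect("side",k,.022))
```

```text
t 10.43 tcp [ 0.5382 -0.439   0.1811] psi 86.0 q6 -2.35 tilt [ 0.0109 -0.0124] turn 0 shift after turn [ 0.0825  0.8417 -0.0097] |xy| 0.846
(array([ 0.5321, -0.4342], dtype=float32), array([0.1002, 0.0598], dtype=float32), 4.7)
```

View pics/c5.png

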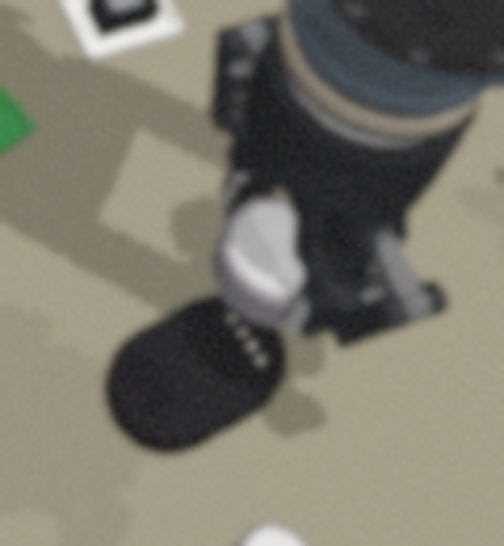

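The speaker is held and the bank is bare, centred at about (0.532,-0.433), with its dots at the far end. I'll carry the speaker over.

Call:
{"op": "servo_tool", "data": {"rows": [[[0, 0, 0, 0.0037, 0.038, 0, -1], [0, 0, 0, 0.0037, 0.038, 0, -1], [0, 0, 0, 0.0037, 0.038, 0, -1], [0, 0, 0, 0.0037, 0.038, 0, -1], [0, 0, 0, 0.0037, 0.038, 0, -1], [0, 0, 0, 0.0037, 0.038, 0, -1], [0, 0, 0, 0.0037, 0.038, 0, -1], [0, 0, 0, 0.0037, 0.038, 0, -1]]]}}

```text
t: 11.15
tcp_pos: [0.5253, -0.1279, 0.1707]
tool_rot: [0.035, 0.999, 0.0, -0.001]
force: [0.7, -0.3, -1.4]
finger_gap: 0.571
gripper_force: 31.7
```

Call:
{"op": "servo_tool", "data": {"rows": [[[0, 0, 0, 0.0037, 0.038, 0, -1], [0, 0, 0, 0.0037, 0.038, 0, -1], [0, 0, 0, 0.0037, 0.038, 0, -1], [0, 0, 0, 0.0037, 0.038, 0, -1], [0, 0, 0, 0.0037, 0.038, 0, -1], [0, 0, 0, 0.0037, 0.038, 0, -1], [0, 0, 0, 0.0037, 0.038, 0, -1], [0, 0, 0, 0.0037, 0.038, 0, -1]]]}}

```text
t: 11.82
tcp_pos: [0.517, 0.177, 0.1707]
tool_rot: [0.035, 0.999, -0.0, -0.001]
force: [0.9, -0.7, -1.4]
finger_gap: 0.569
gripper_force: 31.7
```

Call:
{"op": "servo_tool", "data": {"rows": [[[0, 0, 0, 0.0037, 0.038, 0, -1], [0, 0, 0, 0.0037, 0.038, 0, -1], [0, 0, 0, 0.0037, 0.038, 0, -1], [0, 0, 0, 0.0037, 0.038, 0, -1], [0, 0, 0, 0.0037, 0.038, 0, -1], [0, 0, 0, 0.0037, 0.038, 0, -1], [0, 0, 0, 0, 0, 0, -1], [0, 0, 0, 0, 0, 0, -1]]]}}

```text
t: 12.48
tcp_pos: [0.5107, 0.4061, 0.1702]
tool_rot: [0.033, 0.999, -0.001, -0.001]
force: [-0.2, -1.0, -1.6]
finger_gap: 0.57
gripper_force: 31.8
```

Run:
```python
from h import *
go(.5147,.4065,.034)
a=manip.snapshot("top");cv2.imwrite("pics/top5.png",a)
m=lambda c:(lambda M:np.array([M["m10"],M["m01"]])/M["m00"])(cv2.moments(c.astype(np.float32)))
b=cv2.imread("pics/side5.png")
for nm,bs,bt,f in(("bank",(380,300,440,355),(420,160,455,203),lambda h:h[...,2]<70),):
    k=blob(a,bt,f);k2=blob(b,bs,f);print(nm,rect("top",k,.022),rect("side",k2,.022),tri(m(k),m(k2)))
```

```text
t 12.48 tcp [0.5107 0.4061 0.1702] psi 86.2 q6 -1.0 tilt [-0.0015 -0.0011] turn 0 shift after turn [-0.0041  0.0008  0.1362] |xy| 0.004
bank (array([ 0.533 , -0.4291], dtype=float32), array([0.0971, 0.0623], dtype=float32), 2.7) (array([ 0.5321, -0.4342], dtype=float32), array([0.1002, 0.0598], dtype=float32), 4.7) (array([ 0.53507501, -0.43262822,  0.00725592]), np.float64(0.0004894117329441984))
```

Call:
{"op": "servo_tool", "data": {"rows": [[[0, 0, 0, -0.004, 0.0005, 0.04, -1], [0, 0, 0, 0, 0, 0.04, -1], [0, 0, 0, 0, 0, 0.035, -1], [0, 0, 0, 0, 0, 0.015, -1], [0, 0, 0, 0, 0, 0.004, -1], [0, 0, 0, 0, 0, 0, -1], [0, 0, 0, 0, 0, 0, -1]]]}}

```text
t: 13.12
tcp_pos: [0.5172, 0.4039, 0.0382]
tool_rot: [0.036, 0.999, 0.0, 0.001]
force: [1.2, 0.4, -0.3]
finger_gap: 0.574
gripper_force: 31.8
```

Call:
{"op": "servo_tool", "data": {"rows": [[[0, 0, 0, 0, 0, 0.002, -1], [0, 0, 0, 0, 0, 0, -1], [0, 0, 0, 0, 0, 0, -1]]]}}

```text
t: 13.37
tcp_pos: [0.517, 0.4049, 0.0368]
tool_rot: [0.035, 0.999, 0.001, 0.001]
force: [0.1, 0.3, -1.2]
finger_gap: 0.571
gripper_force: 31.8
```

Call:
{"op": "servo_tool", "data": {"rows": [[[0, 0, 0, 0, 0, 0.0015, -1], [0, 0, 0, 0, 0, 0, -1], [0, 0, 0, 0, 0, 0, -1]]]}}

```text
t: 13.62
tcp_pos: [0.5162, 0.4047, 0.0341]
tool_rot: [0.035, 0.999, 0.0, 0.0]
force: [-0.4, -0.4, -1.0]
finger_gap: 0.571
gripper_force: 31.8
```

Call:
{"op": "servo_tool", "data": {"rows": [[[0, 0, 0, 0, 0, 0.0015, -1], [0, 0, 0, 0, 0, 0, -1], [0, 0, 0, 0, 0, 0, -1]]]}}

```text
t: 13.87
tcp_pos: [0.5161, 0.4046, 0.0321]
tool_rot: [0.035, 0.999, -0.0, -0.0]
force: [0.1, 0.7, -1.1]
finger_gap: 0.575
gripper_force: 31.8
```

Call:
{"op": "servo_tool", "data": {"rows": [[[0, 0, 0, 0, 0, 0.0015, -1], [0, 0, 0, 0, 0, 0, -1], [0, 0, 0, 0, 0, 0, -1]]]}}

```text
t: 14.12
tcp_pos: [0.5163, 0.4047, 0.0308]
tool_rot: [0.035, 0.999, 0.0, 0.0]
force: [1.0, 0.1, -0.7]
finger_gap: 0.574
gripper_force: 31.9
```

Call:
{"op": "servo_tool", "data": {"rows": [[[0, 0, 0, 0, 0, 0.001, -1], [0, 0, 0, 0, 0, 0, -1], [0, 0, 0, 0, 0, 0, -1]]]}}

```text
t: 14.37
tcp_pos: [0.5163, 0.4047, 0.0307]
tool_rot: [0.035, 0.999, 0.0, 0.0]
force: [-0.9, -0.9, 5.8]
finger_gap: 0.573
gripper_force: 32.4
```

Contact at 0.0307. I'll release and lift, then measure the charger.

Call:
{"op": "servo_tool", "data": {"rows": [[[0, 0, 0, 0, 0, -0.001, 0.4], [0, 0, 0, 0, 0, 0, 0.6], [0, 0, 0, 0, 0, 0, 0.7], [0, 0, 0, 0, 0, 0, 0.7], [0, 0, 0, 0, 0, -0.01, 0.7], [0, 0, 0, 0, 0, -0.03, 0.7], [0, 0, 0, 0, 0, -0.04, 0.7], [0, 0, 0, 0, 0, -0.04, 0.7]]]}}

```text
t: 15.03
tcp_pos: [0.5154, 0.4041, 0.1514]
tool_rot: [0.035, 0.999, -0.001, -0.001]
force: [0.2, -0.5, 1.1]
finger_gap: 0.85
gripper_force: 0.0
```

Run:
```python
from h import *
t=manip.snapshot("top");s=manip.snapshot("side");cv2.imwrite("pics/top6.png",t);cv2.imwrite("pics/side6.png",s)
m=lambda c:(lambda M:np.array([M["m10"],M["m01"]])/M["m00"])(cv2.moments(c.astype(np.float32)))
for th in(175,190,200,208):
    f=lambda h:h[...,2]>th
    try: print(th,"top",rect("top",blob(t,(295,122,335,166),f),.048),"side",rect("side",blob(s,(355,160,395,200),f),.048))
    except Exception as e:print(th,e)
print(cv2.cvtColor(t[130:160,300:330],cv2.COLOR_BGR2GRAY)[::2,::2])
c=lambda im,b,f:cv2.resize(im[b[1]:b[3],b[0]:b[2]],None,fx=f,fy=f,interpolation=cv2.INTER_CUBIC)
cv2.imwrite("pics/c6.png",np.hstack([c(t,(295,122,335,162),9),c(s,(355,160,395,200),9)]))
go(.668,-.024,.15,52)
```

```text
175 top (array([ 0.6646, -0.0204], dtype=float32), array([0.082 , 0.0618], dtype=float32), 30.7) side (array([ 0.6743, -0.027 ], dtype=float32), array([0.0622, 0.0486], dtype=float32), 142.0)
190 top (array([ 0.6743, -0.0173], dtype=float32), array([0.0629, 0.0511], dtype=float32), 37.2) side (array([ 0.6703, -0.0242], dtype=float32), array([0.0447, 0.0435], dtype=float32), 141.5)
200 top (array([ 0.6743, -0.0174], dtype=float32), array([0.0609, 0.0484], dtype=float32), 37.6) side (array([ 0.6701, -0.0238], dtype=float32), array([0.0401, 0.0393], dtype=float32), 141.9)
208 top (array([ 0.6724, -0.0222], dtype=float32), array([0.0464, 0.0428], dtype=float32), 142.5) side (array([ 0.6697, -0.0237], dtype=float32), array([0.0338, 0.0333], dtype=float32), 141.9)
[[125 125 125 126 126 128 148 187 164 125 126 126 126 126 125]
 [125 125 125 130 154 182 208 179 199 145 126 126 125 126 126]
 [125 126 142 167 211 184 201 216 213 182 127 126 126 126 126]
 [136 155 205 190 194 207 220 223 223 211 147 126 126 126 126]
 [149 198 194 216 186 218 218 215 223 224 209 154 126 126 125]
 [123 182 185 197 216 217 221 221 221 224 224 212 148 127 126]
 [123 132 197 194 223 221 213 222 224 224 223 194 139 126 126]
 [125 120 167 172 210 224 224 224 224 224 208 165 179 128 126]
 [125 122 117 165 154 189 221 224 224 217 173 174 197 164 127]
 [126 125 122 144 183 152 170 217 222 173 182 212 182 199 135]
 [126 126 124 119 178 173 165 164 172 179 174 210 205 166 126]
 [125 125 125 122 132 198 172 191 165 194 200 164 136 117 125]
 [126 126 126 125 119 170 196 193 200 173 134 111 120 125 126]
 [126 126 127 126 124 121 189 176 148 115 114 123 126 126 126]
 [126 125 126 126 126 120 133 125 114 120 125 126 126 126 126]]
t 15.13 tcp [0.5207 0.4072 0.1591] psi 86.0 q6 -1.01 tilt [0.014  0.0076] turn 34.0 shift after turn [-0.3815 -0.2492  0.0079] |xy| 0.456
```

View pics/c6.png

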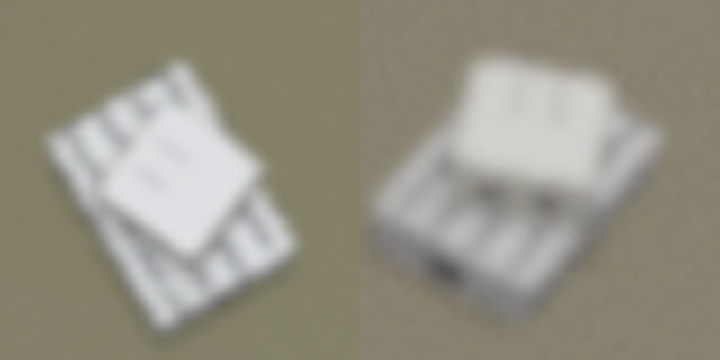

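The charger sits at about (0.6695,-0.0235), with edges at 142°/52°. I'll go there with closing yaw 52°.

Call:
{"op": "servo_tool", "data": {"rows": [[[0, 0, 6.8, 0, 0, 0, 0.9], [0, 0, 6.8, 0, 0, 0, 0.9], [0, 0, 6.8, 0, 0, 0, 0.9], [0, 0, 6.8, 0, 0, 0, 0.9], [0, 0, 6.8, 0, 0, 0, 0.9], [0, 0, 0, -0.0318, -0.0208, 0, 0.9], [0, 0, 0, -0.0318, -0.0208, 0, 0.9], [0, 0, 0, -0.0318, -0.0208, 0, 0.9]]]}}

```text
t: 15.8
tcp_pos: [0.5527, 0.2962, 0.1507]
tool_rot: [0.325, 0.946, -0.0, -0.0]
force: [0.7, -0.0, 0.0]
finger_gap: 0.95
gripper_force: 0.0
```

Call:
{"op": "servo_tool", "data": {"rows": [[[0, 0, 0, -0.0318, -0.0208, 0, 0.9], [0, 0, 0, -0.0318, -0.0208, 0, 0.9], [0, 0, 0, -0.0318, -0.0208, 0, 0.9], [0, 0, 0, -0.0318, -0.0208, 0, 0.9], [0, 0, 0, -0.0318, -0.0208, 0, 0.9], [0, 0, 0, -0.0318, -0.0208, 0, 0.9], [0, 0, 0, -0.0318, -0.0208, 0, 0.9], [0, 0, 0, -0.0318, -0.0208, 0, 0.9]]]}}

```text
t: 16.47
tcp_pos: [0.651, 0.0071, 0.1508]
tool_rot: [0.326, 0.945, 0.0, -0.0]
force: [0.9, -0.0, -0.2]
finger_gap: 0.95
gripper_force: 0.0
```

Call:
{"op": "servo_tool", "data": {"rows": [[[0, 0, 0, -0.0318, -0.0208, 0, 0.9], [0, 0, 0, 0, 0, 0.03, 0.9], [0, 0, 0, 0, 0, 0.02, 0.9], [0, 0, 0, 0, 0, 0, 0.9], [0, 0, 0, 0, 0, 0, 0.9], [0, 0, 0, 0, 0, 0, 0.9]]]}}

```text
t: 16.97
tcp_pos: [0.6636, -0.0267, 0.1016]
tool_rot: [0.325, 0.946, 0.0, 0.001]
force: [0.6, 0.5, 0.9]
finger_gap: 0.948
gripper_force: 0.0
```

Run:
```python
from h import *
go(.6695,-.0235,.047,52)
```

```text
t 16.97 tcp [ 0.6636 -0.0267  0.1016] psi 52.0 q6 -1.12 tilt [ 0.001  -0.0002] turn 0.0 shift after turn [-0.0027  0.0062  0.0546] |xy| 0.007
```

Call:
{"op": "servo_tool", "data": {"rows": [[[0, 0, 0, -0.0027, 0.006, 0.01, 0.9], [0, 0, 0, 0, 0, 0.02, 0.9], [0, 0, 0, 0, 0, 0.02, 0.9], [0, 0, 0, 0, 0, 0.0045, 0.9], [0, 0, 0, 0, 0, 0, 0.9], [0, 0, 0, 0, 0, 0, 0.9]]]}}

```text
t: 17.47
tcp_pos: [0.6697, -0.0236, 0.0469]
tool_rot: [0.325, 0.946, 0.0, 0.001]
force: [0.1, -0.9, 0.6]
finger_gap: 0.949
gripper_force: 0.0
```

Call:
{"op": "servo_tool", "data": {"rows": [[[0, 0, 0, 0, 0, 0, -1], [0, 0, 0, 0, 0, 0, -1], [0, 0, 0, 0, 0, 0, -1], [0, 0, 0, 0, 0, 0, -1], [0, 0, 0, 0, 0, 0, -1], [0, 0, 0, 0, 0, 0, -1]]]}}

```text
t: 17.97
tcp_pos: [0.67, -0.0241, 0.0477]
tool_rot: [0.326, 0.945, 0.0, 0.001]
force: [0.9, -0.3, 5.4]
finger_gap: 0.527
gripper_force: 32.9
```

Call:
{"op": "servo_tool", "data": {"rows": [[[0, 0, 0, 0, 0, -0.005, -1], [0, 0, 0, 0, 0, -0.015, -1], [0, 0, 0, 0, 0, -0.03, -1], [0, 0, 0, 0, 0, -0.03, -1], [0, 0, 0, 0, 0, -0.02, -1], [0, 0, 0, 0, 0, 0, -1], [0, 0, 0, 0, 0, 0, -1], [0, 0, 0, 0, 0, 0, -1]]]}}

```text
t: 18.63
tcp_pos: [0.6677, -0.0238, 0.145]
tool_rot: [0.326, 0.945, -0.0, -0.001]
force: [0.3, -0.4, -0.9]
finger_gap: 0.532
gripper_force: 32.2
```

Run:
```python
from h import *
go(.4468,-.1252,.034,17.8)
s=manip.snapshot("side");cv2.imwrite("pics/side7.png",s)
k=blob(s,(350,160,400,205),lambda h:(h[...,2]>140)&(h[...,1]<45));print("drive side",rect("side",k,.022))
cv2.imwrite("pics/c7.png",cv2.resize(s[110:210,330:430],None,fx=5,fy=5,interpolation=cv2.INTER_CUBIC))
```

```text
t 18.63 tcp [ 0.6677 -0.0238  0.145 ] psi 52.0 q6 -1.11 tilt [-0.0029  0.0005] turn 34.2 shift after turn [-0.0292 -0.241   0.1116] |xy| 0.243
drive side (array([ 0.6666, -0.0179], dtype=float32), array([0.0936, 0.0694], dtype=float32), 33.3)
```

View pics/c7.png

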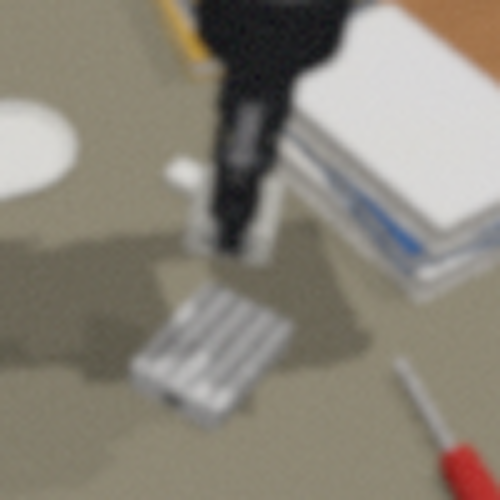

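The charger is held and the drive is left bare. I'll carry the charger to the white square tray.

Call:
{"op": "servo_tool", "data": {"rows": [[[0, 0, 6.84, 0, 0, 0, -1], [0, 0, 6.84, 0, 0, 0, -1], [0, 0, 6.84, 0, 0, 0, -1], [0, 0, 6.84, 0, 0, 0, -1], [0, 0, 6.84, 0, 0, 0, -1], [0, 0, 0, -0.0042, -0.0344, 0, -1], [0, 0, 0, -0.0042, -0.0344, 0, -1], [0, 0, 0, -0.0042, -0.0344, 0, -1]]]}}

```text
t: 19.35
tcp_pos: [0.5722, -0.0672, 0.1441]
tool_rot: [0.589, 0.808, -0.001, -0.002]
force: [-0.6, -1.0, 0.1]
finger_gap: 0.531
gripper_force: 32.2
```

Call:
{"op": "servo_tool", "data": {"rows": [[[0, 0, 0, -0.0042, -0.0344, 0, -1], [0, 0, 0, -0.0042, -0.0344, 0, -1], [0, 0, 0, -0.0042, -0.0344, 0, -1], [0, 0, 0, -0.0042, -0.0344, 0, -1], [0, 0, 0, 0, 0, 0.04, -1], [0, 0, 0, 0, 0, 0.04, -1], [0, 0, 0, 0, 0, 0, -1], [0, 0, 0, 0, 0, 0, -1]]]}}

```text
t: 20.02
tcp_pos: [0.446, -0.1243, 0.0634]
tool_rot: [0.589, 0.808, -0.001, -0.005]
force: [-0.7, -0.3, -1.0]
finger_gap: 0.53
gripper_force: 32.1
```

Run:
```python
from h import *
go(.4468,-.1252,.033,17.8)
```

```text
t 20.02 tcp [ 0.446  -0.1243  0.0634] psi 17.8 q6 -0.82 tilt [-0.0088  0.005 ] turn -0.0 shift after turn [-0.0013  0.0007  0.0303] |xy| 0.001
```

Call:
{"op": "servo_tool", "data": {"rows": [[[0, 0, 0, 0, 0, 0.015, -1], [0, 0, 0, 0, 0, 0.01, -1], [0, 0, 0, 0, 0, 0.005, -1], [0, 0, 0, 0, 0, 0, -1], [0, 0, 0, 0, 0, 0, -1]]]}}

```text
t: 20.43
tcp_pos: [0.4493, -0.1256, 0.0375]
tool_rot: [0.589, 0.808, 0.0, 0.001]
force: [0.4, -0.1, -0.2]
finger_gap: 0.532
gripper_force: 32.2
```

Call:
{"op": "servo_tool", "data": {"rows": [[[0, 0, 0, 0, 0, 0.0015, -1], [0, 0, 0, 0, 0, 0, -1], [0, 0, 0, 0, 0, 0, -1]]]}}

```text
t: 20.68
tcp_pos: [0.4489, -0.1256, 0.0354]
tool_rot: [0.589, 0.808, 0.0, 0.001]
force: [0.6, -0.3, 0.2]
finger_gap: 0.534
gripper_force: 32.2
```

Call:
{"op": "servo_tool", "data": {"rows": [[[0, 0, 0, 0, 0, 0.0015, -1], [0, 0, 0, 0, 0, 0, -1], [0, 0, 0, 0, 0, 0, -1]]]}}

```text
t: 20.93
tcp_pos: [0.4486, -0.1255, 0.0333]
tool_rot: [0.589, 0.808, -0.0, -0.0]
force: [0.2, 0.4, -1.3]
finger_gap: 0.535
gripper_force: 32.2
```

Call:
{"op": "servo_tool", "data": {"rows": [[[0, 0, 0, -0.001, -0.001, 0.0015, -1], [0, 0, 0, 0, 0, 0, -1], [0, 0, 0, 0, 0, 0, -1]]]}}

```text
t: 21.18
tcp_pos: [0.4479, -0.1268, 0.0317]
tool_rot: [0.589, 0.808, -0.0, -0.0]
force: [-0.1, -0.3, -0.5]
finger_gap: 0.535
gripper_force: 32.2
```

Call:
{"op": "servo_tool", "data": {"rows": [[[0, 0, 0, 0, 0, 0.0015, -1], [0, 0, 0, 0, 0, 0, -1], [0, 0, 0, 0, 0, 0, -1]]]}}

```text
t: 21.43
tcp_pos: [0.4479, -0.1267, 0.0302]
tool_rot: [0.589, 0.808, -0.0, -0.0]
force: [-0.7, -1.0, -1.8]
finger_gap: 0.531
gripper_force: 32.2
```

Call:
{"op": "servo_tool", "data": {"rows": [[[0, 0, 0, 0, 0, 0.001, -1], [0, 0, 0, 0, 0, 0, -1], [0, 0, 0, 0, 0, 0, -1]]]}}

```text
t: 21.68
tcp_pos: [0.448, -0.1268, 0.0297]
tool_rot: [0.589, 0.808, 0.0, 0.0]
force: [-1.8, 0.6, 4.4]
finger_gap: 0.53
gripper_force: 32.8
```

Call:
{"op": "servo_tool", "data": {"rows": [[[0, 0, 0, 0, 0, -0.001, 0.4], [0, 0, 0, 0, 0, 0, 0.6], [0, 0, 0, 0, 0, 0, 0.7], [0, 0, 0, 0, 0, 0, 0.7], [0, 0, 0, 0, 0, -0.01, 0.7], [0, 0, 0, 0, 0, -0.03, 0.7], [0, 0, 0, 0, 0, -0.04, 0.8], [0, 0, 0, 0, 0, -0.03, 0.8]]]}}

```text
t: 22.35
tcp_pos: [0.4478, -0.1267, 0.1424]
tool_rot: [0.589, 0.808, 0.0, -0.0]
force: [0.6, 0.4, -0.0]
finger_gap: 0.899
gripper_force: 0.0
```

Run:
```python
from h import *
t=manip.snapshot("top");s=manip.snapshot("side");cv2.imwrite("pics/top8.png",t);cv2.imwrite("pics/side8.png",s)
f=lambda h:(h[...,2]>145)&(h[...,1]<40)
def closed(im,b):
    x0,y0,x1,y1=b;c=cv2.resize(im[y0:y1,x0:x1],None,fx=4,fy=4,interpolation=cv2.INTER_CUBIC)
    m=f(cv2.cvtColor(c,cv2.COLOR_BGR2HSV).astype(int)).astype(np.uint8)
    m=cv2.morphologyEx(cv2.copyMakeBorder(m,30,30,30,30,0),cv2.MORPH_CLOSE,np.ones((15,15)))[30:-30,30:-30]
    k=max(cv2.findContours(m,0,1)[0],key=cv2.contourArea).reshape(-1,2);return (k+.5)/4-.5+[x0,y0]
print("drive",rect("top",closed(t,(293,122,336,166)),.022),rect("side",closed(s,(350,160,396,204)),.022))
c=lambda im,b,q:cv2.resize(im[b[1]:b[3],b[0]:b[2]],None,fx=q,fy=q,interpolation=cv2.INTER_CUBIC)
cv2.imwrite("pics/c8.png",np.hstack([c(t,(280,115,340,175),6),c(s,(340,155,400,215),6)]))
go(.668,-.02,.15,121)
```

```text
drive (array([ 0.6695, -0.0185], dtype=float32), array([0.0874, 0.0643], dtype=float32), 30.3) (array([ 0.6712, -0.0193], dtype=float32), array([0.0987, 0.0728], dtype=float32), 31.0)
t 22.45 tcp [ 0.4506 -0.1281  0.1449] psi 17.8 q6 -0.83 tilt [ 0.009  -0.0051] turn 76.8 shift after turn [ 0.2421  0.0194 -0.0037] |xy| 0.243
```

View pics/c8.png

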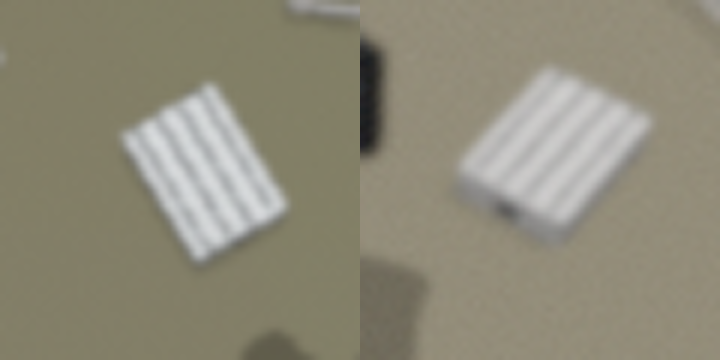

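The drive is alone and clear in both views. Its centre is about (314.1,143.7) in the top image and (372.6,178.9) in the side image.

Call:
{"op": "servo_tool", "data": {"rows": [[[0, 0, 7, 0, 0, 0, 1], [0, 0, 7, 0, 0, 0, 1], [0, 0, 7, 0, 0, 0, 1], [0, 0, 7, 0, 0, 0, 1], [0, 0, 7, 0, 0, 0, 1], [0, 0, 7, 0, 0, 0, 1], [0, 0, 7, 0, 0, 0, 1], [0, 0, 7, 0, 0, 0, 1]]]}}

```text
t: 23.12
tcp_pos: [0.4474, -0.1265, 0.14]
tool_rot: [0.901, 0.434, -0.0, -0.001]
force: [0.6, -0.0, 0.9]
finger_gap: 1.0
gripper_force: 0.0
```

Call:
{"op": "servo_tool", "data": {"rows": [[[0, 0, 7, 0, 0, 0, 1], [0, 0, 7, 0, 0, 0, 1], [0, 0, 7, 0, 0, 0, 1], [0, 0, 0, 0, 0, 0, 1], [0, 0, 0, 0, 0, 0, 1]]]}}

```text
t: 23.53
tcp_pos: [0.4476, -0.1266, 0.1401]
tool_rot: [0.964, 0.267, -0.0, -0.0]
force: [-0.6, -0.5, -0.1]
finger_gap: 0.999
gripper_force: 0.0
```

Run:
```python
from h import *
print(tri((314.1,143.7),(372.6,178.9)))
go(.669,-.019,.06,120.5)
```

```text
(array([ 0.66902185, -0.0205337 ,  0.02016304]), np.float64(0.0035650921983946715))
t 23.53 tcp [ 0.4476 -0.1266  0.1401] psi -59.0 q6 0.51 tilt [-0.0008  0.0005] turn 0.5 shift after turn [0.2454 0.0198 0.0799] |xy| 0.246
```

Call:
{"op": "servo_tool", "data": {"rows": [[[0, 0, 0, 0.035, 0.0028, 0, 1], [0, 0, 0, 0.035, 0.0028, 0, 1], [0, 0, 0, 0.035, 0.0028, 0, 1], [0, 0, 0, 0.035, 0.0028, 0, 1], [0, 0, 0, 0.035, 0.0028, 0, 1], [0, 0, 0, 0.035, 0.0028, 0, 1], [0, 0, 0, 0.035, 0.0028, 0, 1], [0, 0, 0, 0, 0, 0.03, 1]]]}}

```text
t: 24.2
tcp_pos: [0.6798, -0.0163, 0.1163]
tool_rot: [0.963, 0.268, 0.01, 0.004]
force: [1.3, -0.6, 0.7]
finger_gap: 0.999
gripper_force: 0.0
```

Call:
{"op": "servo_tool", "data": {"rows": [[[0, 0, 0, 0, 0, 0.03, 1], [0, 0, 0, 0, 0, 0.02, 1], [0, 0, 0, 0, 0, 0, 1], [0, 0, 0, 0, 0, 0, 1], [0, 0, 0, 0, 0, 0, 1]]]}}

```text
t: 24.62
tcp_pos: [0.6692, -0.0185, 0.0613]
tool_rot: [0.964, 0.266, 0.001, 0.0]
force: [0.6, -0.9, 1.1]
finger_gap: 0.999
gripper_force: 0.0
```

Run:
```python
from h import *
go(.669,-.0195,.024,120.5)
```

```text
t 24.62 tcp [ 0.6692 -0.0185  0.0613] psi -59.2 q6 0.84 tilt [ 0.0016 -0.0003] turn 0.3 shift after turn [-0.0007  0.0007  0.0373] |xy| 0.001
```

Call:
{"op": "servo_tool", "data": {"rows": [[[0, 0, 0, 0, 0.0007, 0.015, 1], [0, 0, 0, 0, 0, 0.012, 1], [0, 0, 0, 0, 0, 0.007, 1], [0, 0, 0, 0, 0, 0.002, 1], [0, 0, 0, 0, 0, 0, 1], [0, 0, 0, 0, 0, 0, 1]]]}}

```text
t: 25.12
tcp_pos: [0.6688, -0.0189, 0.0241]
tool_rot: [0.964, 0.265, -0.0, -0.0]
force: [0.1, -0.5, -0.6]
finger_gap: 1.003
gripper_force: 0.0
```

Call:
{"op": "servo_tool", "data": {"rows": [[[0, 0, 0, 0, 0, 0, -1], [0, 0, 0, 0, 0, 0, -1], [0, 0, 0, 0, 0, 0, -1], [0, 0, 0, 0, 0, 0, -1], [0, 0, 0, 0, 0, 0, -1], [0, 0, 0, 0, 0, 0, -1]]], "squeeze": 40}}

```text
t: 25.62
tcp_pos: [0.6695, -0.0189, 0.0251]
tool_rot: [0.964, 0.265, 0.001, 0.0]
force: [-0.4, -0.9, 5.4]
finger_gap: 0.689
gripper_force: 45.4
```

Call:
{"op": "servo_tool", "data": {"rows": [[[0, 0, 0, 0, 0, -0.004, -1], [0, 0, 0, 0, 0, -0.01, -1], [0, 0, 0, 0, 0, -0.03, -1], [0, 0, 0, 0, 0, -0.03, -1], [0, 0, 0, 0, 0, -0.02, -1], [0, 0, 0, 0, 0, 0, -1], [0, 0, 0, 0, 0, 0, -1], [0, 0, 0, 0, 0, 0, -1]]]}}

```text
t: 26.28
tcp_pos: [0.6675, -0.0186, 0.117]
tool_rot: [0.964, 0.265, -0.001, -0.001]
force: [-0.1, -0.1, -3.2]
finger_gap: 0.693
gripper_force: 44.8
```

Run:
```python
from h import *
go(.4665,.1138,.05,70.6)
s=manip.snapshot("side");cv2.imwrite("pics/side9.png",s)
cv2.imwrite("pics/c9.png",cv2.resize(s[110:210,330:430],None,fx=4,fy=4,interpolation=cv2.INTER_CUBIC))
```

```text
t 26.28 tcp [ 0.6675 -0.0186  0.117 ] psi -59.2 q6 0.84 tilt [-0.003   0.0006] turn 50.2 shift after turn [-0.2333 -0.0581  0.0677] |xy| 0.241
```

View pics/c9.png

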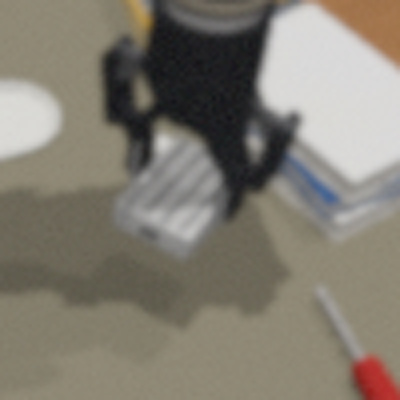

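The drive is held level (centre about (175,195) in the crop). I'll carry it to its tray.

Call:
{"op": "servo_tool", "data": {"rows": [[[0, 0, 7.15, 0, 0, 0, -1], [0, 0, 7.15, 0, 0, 0, -1], [0, 0, 7.15, 0, 0, 0, -1], [0, 0, 7.15, 0, 0, 0, -1], [0, 0, 7.15, 0, 0, 0, -1], [0, 0, 7.15, 0, 0, 0, -1], [0, 0, 7.15, 0, 0, 0, -1], [0, 0, 0, 0, 0, 0, -1]]]}}

```text
t: 27.0
tcp_pos: [0.6674, -0.0186, 0.1159]
tool_rot: [0.986, -0.168, -0.002, -0.0]
force: [-0.6, -0.3, -2.9]
finger_gap: 0.688
gripper_force: 44.7
```

Call:
{"op": "servo_tool", "data": {"rows": [[[0, 0, 0, -0.0333, -0.0083, 0, -1], [0, 0, 0, -0.0333, -0.0083, 0, -1], [0, 0, 0, -0.0333, -0.0083, 0, -1], [0, 0, 0, -0.0333, -0.0083, 0, -1], [0, 0, 0, -0.0333, -0.0083, 0, -1], [0, 0, 0, -0.0333, -0.0083, 0, -1], [0, 0, 0, -0.0333, -0.0083, 0, -1], [0, 0, 0, 0, 0, 0.03, -1]]]}}

```text
t: 27.67
tcp_pos: [0.4616, 0.1158, 0.0906]
tool_rot: [0.986, -0.164, -0.002, -0.0]
force: [-0.0, -0.6, -3.3]
finger_gap: 0.691
gripper_force: 44.8
```

Call:
{"op": "servo_tool", "data": {"rows": [[[0, 0, 0, 0, 0, 0.03, -1], [0, 0, 0, 0, 0, 0, -1], [0, 0, 0, 0, 0, 0, -1], [0, 0, 0, 0, 0, 0, -1]]]}}

```text
t: 28.0
tcp_pos: [0.4685, 0.1128, 0.0586]
tool_rot: [0.986, -0.167, 0.0, -0.0]
force: [0.3, -0.6, -3.0]
finger_gap: 0.687
gripper_force: 45.5
```

Run:
```python
from h import *
go(.4665,.1138,.032,70.6)
```

```text
t 28.0 tcp [0.4685 0.1128 0.0586] psi -109.2 q6 1.91 tilt [ 0.0001 -0.    ] turn 0.2 shift after turn [-0.0023 -0.0003  0.0266] |xy| 0.002
```

Call:
{"op": "servo_tool", "data": {"rows": [[[0, 0, 0, -0.002, 0, 0.012, -1], [0, 0, 0, 0, 0, 0.01, -1], [0, 0, 0, 0, 0, 0.004, -1], [0, 0, 0, 0, 0, 0, -1], [0, 0, 0, 0, 0, 0, -1], [0, 0, 0, 0, 0, 0, -1]]]}}

```text
t: 28.5
tcp_pos: [0.4666, 0.1135, 0.0328]
tool_rot: [0.986, -0.167, 0.001, -0.0]
force: [0.6, -0.6, -3.4]
finger_gap: 0.684
gripper_force: 45.5
```

Call:
{"op": "servo_tool", "data": {"rows": [[[0, 0, 0, 0, 0, 0.0015, -1], [0, 0, 0, 0, 0, 0, -1], [0, 0, 0, 0, 0, 0, -1]]]}}

```text
t: 28.75
tcp_pos: [0.4662, 0.1136, 0.031]
tool_rot: [0.986, -0.167, 0.0, -0.0]
force: [-0.2, 0.1, -2.0]
finger_gap: 0.69
gripper_force: 45.5
```

Call:
{"op": "servo_tool", "data": {"rows": [[[0, 0, 0, 0, 0, 0.0015, -1], [0, 0, 0, 0, 0, 0, -1], [0, 0, 0, 0, 0, 0, -1]]]}}

```text
t: 29.0
tcp_pos: [0.466, 0.1136, 0.0292]
tool_rot: [0.986, -0.167, -0.0, 0.0]
force: [-0.2, 0.6, -3.3]
finger_gap: 0.689
gripper_force: 45.5
```

Call:
{"op": "servo_tool", "data": {"rows": [[[0, 0, 0, 0, 0, 0.001, -1], [0, 0, 0, 0, 0, 0, -1], [0, 0, 0, 0, 0, 0, -1]]]}}

```text
t: 29.25
tcp_pos: [0.4661, 0.1136, 0.0291]
tool_rot: [0.986, -0.167, 0.0, -0.0]
force: [-1.9, 0.6, 5.1]
finger_gap: 0.688
gripper_force: 46.4
```

Call:
{"op": "servo_tool", "data": {"rows": [[[0, 0, 0, 0, 0, 0.001, -1], [0, 0, 0, 0, 0, 0, -1], [0, 0, 0, 0, 0, 0, -1]]]}}

```text
t: 29.5
tcp_pos: [0.4661, 0.1136, 0.029]
tool_rot: [0.986, -0.167, 0.001, -0.0]
force: [-1.9, 0.4, 14.6]
finger_gap: 0.688
gripper_force: 47.4
```

Seated at 0.029. I'll release and head for the power bank.

Call:
{"op": "servo_tool", "data": {"rows": [[[0, 0, 0, 0, 0, -0.0015, 0.6], [0, 0, 0, 0, 0, 0, 0.9], [0, 0, 0, 0, 0, 0, 1], [0, 0, 0, 0, 0, 0, 1], [0, 0, 0, 0, 0, -0.01, 1], [0, 0, 0, 0, 0, -0.03, 1], [0, 0, 0, 0, 0, -0.04, 1], [0, 0, 0, 0, 0, -0.03, 1]]]}}

```text
t: 30.17
tcp_pos: [0.4659, 0.1136, 0.1408]
tool_rot: [0.986, -0.167, -0.0, 0.0]
force: [1.4, -0.4, 0.5]
finger_gap: 1.0
gripper_force: 0.0
```

Call:
{"op": "servo_tool", "data": {"rows": [[[0, 0, -5.7, 0, 0, 0, 1], [0, 0, -5.7, 0, 0, 0, 1], [0, 0, -5.7, 0, 0, 0, 1], [0, 0, -5.6, 0, 0, 0, 1], [0, 0, 0, 0, 0, 0, 1], [0, 0, 0, 0, 0, 0, 1]]]}}

```text
t: 30.67
tcp_pos: [0.466, 0.1136, 0.1392]
tool_rot: [1.0, 0.029, 0.0, 0.0]
force: [-1.1, 0.2, -0.0]
finger_gap: 1.004
gripper_force: 0.0
```

Run:
```python
from h import *
go(.5335,-.432,.06,93.5)
```

```text
t 30.67 tcp [0.466  0.1136 0.1392] psi -86.7 q6 1.52 tilt [ 0.0001 -0.    ] turn -0.2 shift after turn [0.0341 0.5487 0.0792] |xy| 0.55
```

15 rows of (0.0023, 0.0366).

Call:
{"op": "servo_tool", "data": {"rows": [[[0, 0, 0, 0.0023, 0.0366, 0, 1], [0, 0, 0, 0.0023, 0.0366, 0, 1], [0, 0, 0, 0.0023, 0.0366, 0, 1], [0, 0, 0, 0.0023, 0.0366, 0, 1], [0, 0, 0, 0.0023, 0.0366, 0, 1], [0, 0, 0, 0.0023, 0.0366, 0, 1], [0, 0, 0, 0.0023, 0.0366, 0, 1], [0, 0, 0, 0.0023, 0.0366, 0, 1]]]}}

```text
t: 31.33
tcp_pos: [0.5017, -0.1794, 0.1388]
tool_rot: [1.0, 0.029, -0.0, -0.0]
force: [0.4, -0.2, 0.3]
finger_gap: 0.997
gripper_force: 0.0
```

Call:
{"op": "servo_tool", "data": {"rows": [[[0, 0, 0, 0.0023, 0.0366, 0, 1], [0, 0, 0, 0.0023, 0.0366, 0, 1], [0, 0, 0, 0.0023, 0.0366, 0, 1], [0, 0, 0, 0.0023, 0.0366, 0, 1], [0, 0, 0, 0.0023, 0.0366, 0, 1], [0, 0, 0, 0.0023, 0.0366, 0, 1], [0, 0, 0, 0.0023, 0.0366, 0, 1], [0, 0, 0, 0, 0, 0.03, 1]]]}}

```text
t: 32.0
tcp_pos: [0.5375, -0.4448, 0.1153]
tool_rot: [1.0, 0.026, 0.007, 0.009]
force: [1.2, -1.5, 0.2]
finger_gap: 1.005
gripper_force: 0.0
```

Call:
{"op": "servo_tool", "data": {"rows": [[[0, 0, 0, 0, 0, 0.03, 0.95], [0, 0, 0, 0, 0, 0.018, 0.95], [0, 0, 0, 0, 0, 0, 0.95], [0, 0, 0, 0, 0, 0, 0.95], [0, 0, 0, 0, 0, 0, 0.95]]]}}

```text
t: 32.42
tcp_pos: [0.5341, -0.4329, 0.0619]
tool_rot: [1.0, 0.03, 0.001, 0.001]
force: [0.5, -0.4, 0.2]
finger_gap: 0.977
gripper_force: 0.0
```

Run:
```python
from h import *
go(.5335,-.432,.024,93.5)
```

```text
t 32.42 tcp [ 0.5341 -0.4329  0.0619] psi -86.6 q6 0.67 tilt [ 0.0012 -0.0014] turn -0.1 shift after turn [-0.0006 -0.001   0.0379] |xy| 0.001
```

Call:
{"op": "servo_tool", "data": {"rows": [[[0, 0, 0, 0, -0.0005, 0.015, 0.95], [0, 0, 0, 0, 0, 0.012, 0.95], [0, 0, 0, 0, 0, 0.007, 0.95], [0, 0, 0, 0, 0, 0.003, 0.95], [0, 0, 0, 0, 0, 0, 0.95], [0, 0, 0, 0, 0, 0, 0.95]]]}}

```text
t: 32.92
tcp_pos: [0.5336, -0.432, 0.0241]
tool_rot: [1.0, 0.03, 0.0, 0.0]
force: [0.5, -0.4, -0.3]
finger_gap: 0.975
gripper_force: 0.0
```

Call:
{"op": "servo_tool", "data": {"rows": [[[0, 0, 0, 0, 0, 0, -1], [0, 0, 0, 0, 0, 0, -1], [0, 0, 0, 0, 0, 0, -1], [0, 0, 0, 0, 0, 0, -1], [0, 0, 0, 0, 0, 0, -1], [0, 0, 0, 0, 0, 0, -1]]]}}

```text
t: 33.42
tcp_pos: [0.5338, -0.4324, 0.0247]
tool_rot: [1.0, 0.03, 0.001, 0.001]
force: [0.8, 1.0, 6.3]
finger_gap: 0.69
gripper_force: 45.2
```

Call:
{"op": "servo_tool", "data": {"rows": [[[0, 0, 0, 0, 0, -0.004, -1], [0, 0, 0, 0, 0, -0.01, -1], [0, 0, 0, 0, 0, -0.03, -1], [0, 0, 0, 0, 0, -0.03, -1], [0, 0, 0, 0, 0, -0.03, -1], [0, 0, 0, 0, 0, 0, -1], [0, 0, 0, 0, 0, 0, -1], [0, 0, 0, 0, 0, 0, -1]]]}}

```text
t: 34.08
tcp_pos: [0.5327, -0.4311, 0.1273]
tool_rot: [1.0, 0.03, -0.001, -0.001]
force: [-0.3, 0.2, -2.0]
finger_gap: 0.686
gripper_force: 44.5
```

Run:
```python
from h import *
go(.6172,.2013,.13,87)
s=manip.snapshot("side");cv2.imwrite("pics/side10.png",s)
cv2.imwrite("pics/c10.png",cv2.resize(s[240:370,360:480],None,fx=4,fy=4,interpolation=cv2.INTER_CUBIC))
```

```text
t 34.08 tcp [ 0.5327 -0.4311  0.1273] psi -86.6 q6 0.67 tilt [-0.0013  0.0015] turn 6.4 shift after turn [ 0.0513 -0.636  -0.0019] |xy| 0.638
```

View pics/c10.png

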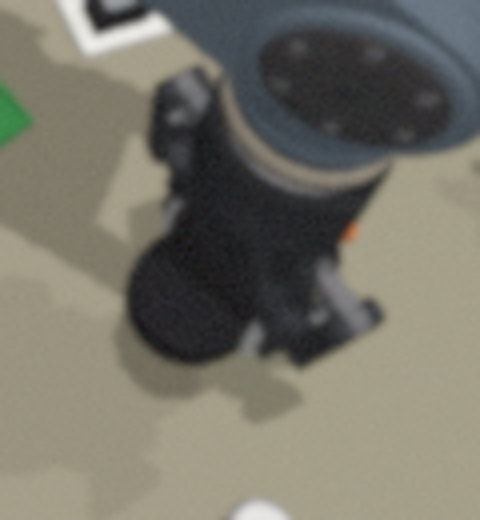

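The bank is held, near end at about (185,300) in the crop. I'll carry it to its tray.

Call:
{"op": "servo_tool", "data": {"rows": [[[0, 0, 6.4, 0, 0, 0, -1], [0, 0, 0, 0.003, -0.0374, 0, -1], [0, 0, 0, 0.003, -0.0374, 0, -1], [0, 0, 0, 0.003, -0.0374, 0, -1], [0, 0, 0, 0.003, -0.0374, 0, -1], [0, 0, 0, 0.003, -0.0374, 0, -1], [0, 0, 0, 0.003, -0.0374, 0, -1], [0, 0, 0, 0.003, -0.0374, 0, -1]]]}}

```text
t: 34.8
tcp_pos: [0.5666, -0.1692, 0.1259]
tool_rot: [1.0, -0.026, -0.002, -0.001]
force: [0.4, 0.3, -1.3]
finger_gap: 0.687
gripper_force: 44.5
```

Call:
{"op": "servo_tool", "data": {"rows": [[[0, 0, 0, 0.003, -0.0374, 0, -1], [0, 0, 0, 0.003, -0.0374, 0, -1], [0, 0, 0, 0.003, -0.0374, 0, -1], [0, 0, 0, 0.003, -0.0374, 0, -1], [0, 0, 0, 0.003, -0.0374, 0, -1], [0, 0, 0, 0.003, -0.0374, 0, -1], [0, 0, 0, 0.003, -0.0374, 0, -1], [0, 0, 0, 0.003, -0.0374, 0, -1]]]}}

```text
t: 35.47
tcp_pos: [0.6059, 0.1279, 0.1257]
tool_rot: [1.0, -0.026, -0.002, 0.0]
force: [-0.5, -1.4, -0.4]
finger_gap: 0.689
gripper_force: 44.5
```

Call:
{"op": "servo_tool", "data": {"rows": [[[0, 0, 0, 0.003, -0.0374, 0, -1], [0, 0, 0, 0.003, -0.0374, 0, -1], [0, 0, 0, 0, 0, 0.03, -1], [0, 0, 0, 0, 0, 0.03, -1], [0, 0, 0, 0, 0, 0, -1], [0, 0, 0, 0, 0, 0, -1], [0, 0, 0, 0, 0, 0, -1]]]}}

```text
t: 36.05
tcp_pos: [0.6172, 0.2, 0.0676]
tool_rot: [1.0, -0.026, -0.0, 0.0]
force: [-0.2, 0.2, -0.8]
finger_gap: 0.693
gripper_force: 44.5
```

Run:
```python
from h import *
go(.617,.2012,.032,87)
```

```text
t 36.05 tcp [0.6172 0.2    0.0676] psi -93.0 q6 1.76 tilt [-0.001  -0.0002] turn -0.0 shift after turn [-0.0002 -0.0012  0.0356] |xy| 0.001
```

Call:
{"op": "servo_tool", "data": {"rows": [[[0, 0, 0, 0, -0.001, 0.018, -1], [0, 0, 0, 0, 0, 0.012, -1], [0, 0, 0, 0, 0, 0.005, -1], [0, 0, 0, 0, 0, 0, -1], [0, 0, 0, 0, 0, 0, -1], [0, 0, 0, 0, 0, 0, -1]]]}}

```text
t: 36.55
tcp_pos: [0.6179, 0.2013, 0.0337]
tool_rot: [1.0, -0.026, 0.001, -0.0]
force: [0.4, -0.5, -0.9]
finger_gap: 0.69
gripper_force: 44.5
```

Call:
{"op": "servo_tool", "data": {"rows": [[[0, 0, 0, 0, 0, 0.0015, -1], [0, 0, 0, 0, 0, 0, -1], [0, 0, 0, 0, 0, 0, -1]]]}}

```text
t: 36.8
tcp_pos: [0.6175, 0.2015, 0.0317]
tool_rot: [1.0, -0.026, 0.0, -0.0]
force: [-0.6, -0.1, -1.3]
finger_gap: 0.686
gripper_force: 44.5
```

Call:
{"op": "servo_tool", "data": {"rows": [[[0, 0, 0, 0, 0, 0.0015, -1], [0, 0, 0, 0, 0, 0, -1], [0, 0, 0, 0, 0, 0, -1]]]}}

```text
t: 37.05
tcp_pos: [0.6172, 0.2014, 0.0297]
tool_rot: [1.0, -0.026, -0.0, 0.0]
force: [1.4, 0.2, -1.8]
finger_gap: 0.687
gripper_force: 44.5
```

Call:
{"op": "servo_tool", "data": {"rows": [[[0, 0, 0, 0, 0, 0.001, -1], [0, 0, 0, 0, 0, 0, -1], [0, 0, 0, 0, 0, 0, -1]]]}}

```text
t: 37.3
tcp_pos: [0.6173, 0.2014, 0.0288]
tool_rot: [1.0, -0.026, -0.0, 0.0]
force: [0.6, -0.5, -1.5]
finger_gap: 0.693
gripper_force: 44.5
```

Call:
{"op": "servo_tool", "data": {"rows": [[[0, 0, 0, 0, 0, 0.001, -1], [0, 0, 0, 0, 0, 0, -1], [0, 0, 0, 0, 0, 0, -1]]]}}

```text
t: 37.55
tcp_pos: [0.6173, 0.2014, 0.0287]
tool_rot: [1.0, -0.026, 0.0, 0.0]
force: [-2.0, 0.1, 5.8]
finger_gap: 0.689
gripper_force: 45.3
```

Contact at 0.0287. I'll release and retreat to a clear spot.

Call:
{"op": "servo_tool", "data": {"rows": [[[0, 0, 0, 0, 0, -0.001, 0.6], [0, 0, 0, 0, 0, 0, 0.9], [0, 0, 0, 0, 0, 0, 1], [0, 0, 0, 0, 0, 0, 1], [0, 0, 0, 0, 0, -0.01, 1], [0, 0, 0, 0, 0, -0.03, 1], [0, 0, 0, 0, 0, -0.04, 1], [0, 0, 0, 0, 0, -0.04, 1]]]}}

```text
t: 38.22
tcp_pos: [0.6164, 0.2012, 0.1494]
tool_rot: [1.0, -0.026, -0.001, 0.0]
force: [0.8, -1.0, 0.2]
finger_gap: 1.001
gripper_force: 0.0
```

Call:
{"op": "servo_tool", "data": {"rows": [[[0, 0, 0, -0.005, 0.04, 0, 1], [0, 0, 0, -0.005, 0.04, 0, 1], [0, 0, 0, -0.005, 0.04, 0, 1], [0, 0, 0, -0.005, 0.04, 0, 1], [0, 0, 0, -0.005, 0.04, 0, 1], [0, 0, 0, -0.005, 0.04, 0, 1], [0, 0, 0, -0.005, 0.04, 0, 1], [0, 0, 0, -0.005, 0.04, 0, 1]]]}}

```text
t: 38.88
tcp_pos: [0.5603, -0.1179, 0.1496]
tool_rot: [1.0, -0.026, 0.0, 0.0]
force: [1.0, -0.4, -0.3]
finger_gap: 1.004
gripper_force: 0.0
```

Call:
{"op": "servo_tool", "data": {"rows": [[[0, 0, 0, -0.005, 0.04, 0, 1], [0, 0, 0, -0.005, 0.04, 0, 1], [0, 0, 0, -0.005, 0.04, 0, 1], [0, 0, 0, -0.005, 0.04, 0, 1], [0, 0, 0, -0.005, 0.04, 0, 1], [0, 0, 0, -0.005, 0.04, 0, 1], [0, 0, 0, -0.005, 0.04, 0, 1], [0, 0, 0, -0.005, 0.04, 0, 1]]]}}

```text
t: 39.55
tcp_pos: [0.5036, -0.4356, 0.1496]
tool_rot: [1.0, -0.026, 0.0, 0.0]
force: [0.6, -0.4, 0.6]
finger_gap: 1.0
gripper_force: 0.0
```

Call:
{"op": "servo_tool", "data": {"rows": [[[0, 0, 0, 0, 0, 0, 1], [0, 0, 0, 0, 0, 0, 1], [0, 0, 0, 0, 0, 0, 1], [0, 0, 0, 0, 0, 0, 1]]]}}

```text
t: 39.88
tcp_pos: [0.5043, -0.4319, 0.1488]
tool_rot: [1.0, -0.025, -0.0, -0.001]
force: [0.6, 0.7, 0.5]
finger_gap: 1.001
gripper_force: 0.0
```

Run:
```python
from h import *
t=manip.snapshot("top");s=manip.snapshot("side");cv2.imwrite("pics/topf.png",t);cv2.imwrite("pics/sidef.png",s)
c=lambda im,b,q:cv2.resize(im[b[1]:b[3],b[0]:b[2]],None,fx=q,fy=q,interpolation=cv2.INTER_CUBIC)
cv2.imwrite("pics/c11.png",np.vstack([c(t,(165,130,395,230),3.2),cv2.resize(c(s,(255,95,415,260),2),(736,280))]))
cv2.imwrite("pics/c12.png",c(s,(250,95,420,260),3.6))
```

```text
(no output)
```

View pics/c11.png

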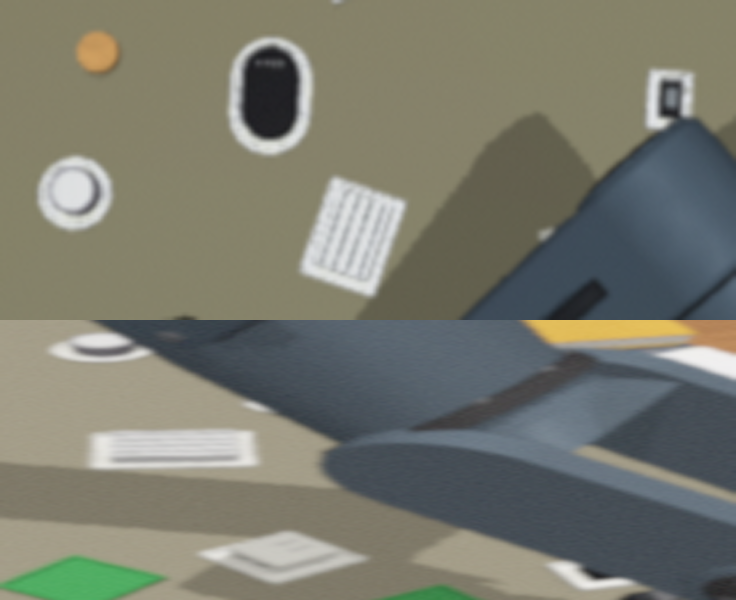

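View pics/c12.png

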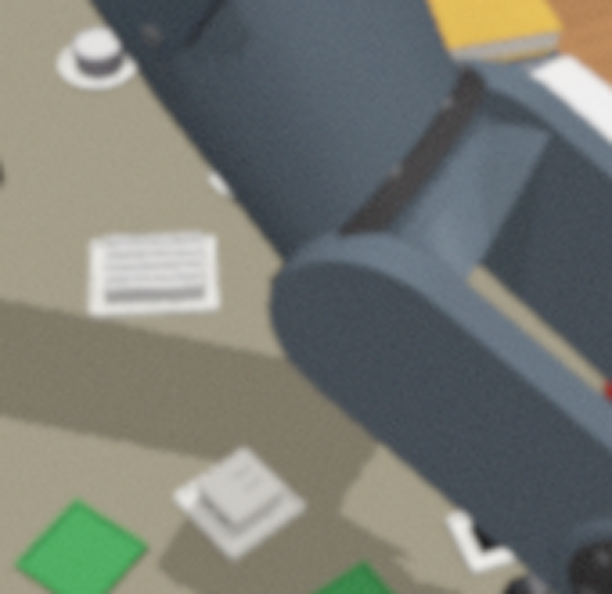

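The five gadgets all sit inside their trays. In the first crop the bank is at (270,95), speaker (73,190), drive (355,240) and reader (670,98). In the second, the charger is at (240,500). All lie flat and right way up, and the arm is clear of everything.

```bash
python3 -c "
from station import manip
print(manip.sense()['t'],manip.sign_off())"
```

```text
the job is handed in; nothing more can be done
39.9833 None
```

The job is handed in at about 40 s: all five gadgets are flat and right way up in their own trays, released, with the arm clear.

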